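# Crank the welding positioner level

### The job

The two coupons clamped on the small tilting positioner are to be welded flat, so its table must come level. Take the loose crank, feel its socket down over the hex that is hidden in the positioner's slanting guard tube until it drops fully home, and wind the table level with it. Move the table only by the crank, leave the crank seated on the drive, and do not disturb the other things on the bench.

Things in the scene. Friction and masses are not known exactly. Their poses are not given: they have to be found in the camera images.
- crank: Loose balanced crank of bright steel, 0.4 to 0.7 kg, standing on its socket. Origin: centre of the socket's mouth (underside); z up along its axis, x towards the handle. Socket 38 mm round outside, bevelled; hexagonal bore 23.2 mm across flats, 20 mm deep, two of its corners on the x axis. Cross arm of 13 mm bar at z = 49 mm carries the handle on +x and, 46 mm out on -x, a 32 mm counterweight ball.
- crank_boss_mid (a point): On the crank's axis, 75 mm above the socket's mouth: middle of the round knurled boss on top, 28 mm across, z = 58 to 90 mm, by which to hold the crank while seating it.
- crank_handle_mid (a point): Middle of the crank's black handle sleeve, 62 mm from the crank's axis (on its +x) and 87 mm above the socket's mouth. The sleeve is parallel to the axis, 24 mm across, z = 61 to 112 mm, and spins freely on its pin, so it can be held without turning the hand while cranking.
- positioner: Green bench-top tilting positioner, fixed to the bench, base about 118 x 225 mm. Origin under its table at bench height; -x is the side to which the guard tube leans (the robot's), z up. The tilting table turns about a level axis along y, 100 mm above the bench; the worm gear box with the guard tube stands on its -y side.
- drive_guard: Dark steel guard tube on the gear box, its axis leaning 30 degrees from vertical towards the positioner's -x. Origin: on its axis, on the shoulder at the bottom of the tube; z runs out along the axis. Bore 41 mm; 36 mm deep. When the crank is fully home its origin coincides with this origin and its z with this z; handle and ball then pass freely all round.
- guard_mouth (a point): Centre of the guard tube's mouth, 36 mm out along the axis from the origin of drive_guard. The mouth is flared over its last 10 mm from the 41 mm bore to 49 mm.
- hex_top (a point): Centre of the top of the worm shaft's hexagon inside the tube: 22 mm across flats, rising 16 mm from the shoulder, top edge lightly bevelled, 20 mm below the mouth. Which way its corners point is not given. A crank turned wrongly rests on it, 16 mm short of home; it goes on within about 6 degrees of true, repeating every 60 degrees. Light pressing with friction does not turn the shaft.
- tilt_table (a joint): Tilt of the steel table (112 x 122 mm, two coupons strapped on it), rad: 0 level, positive = edge on the robot's side down; starts at 0.40 to 0.62. Cranking clockwise, looking down into the tube, raises that edge: 0.05 rad per rad of crank (0.314 a turn). The worm holds itself; turning it takes about 6 N at the handle. About 6 degrees of play each way in the hex. No stop at level.
- centre_punch: Bystander: steel centre punch, 11 x 100 x 11 mm, left of the middle. Origin under its centre.
- soapstone_holder: Bystander: slim metal marker holder, 10 x 122 x 11 mm. Origin under its centre.
- t_joint: Bystander: small welded T of plate, 45 x 80 x 40 mm, on the right. Origin under its centre.
- nozzle_0: Bystander: brass torch nozzle, standing, 23 x 21 x 52 mm, near the vice. Origin under its centre.
- nozzle_1: Bystander: copper torch nozzle, standing, 23 x 21 x 46 mm, near the vice. Origin under its centre.
- nozzle_2: Bystander: brass torch nozzle, standing, 23 x 21 x 58 mm, near the vice. Origin under its centre.

How it is judged:
On the way:
1. the crank's socket is fully home on the hidden hex (distance between crank and drive_guard below 0.006 m and angle between the z axis of crank and the z axis of drive_guard, either way round below 0.12 rad), for 0.2 s.
At the end, for the whole second after the job is handed in: The positioner's table stands level within 4 degrees (0.07 rad), and the crank, released and at rest, sits fully home on the hex in the guard tube (origins within 6 mm, axes within 7 degrees) (all of step 1 and value of joint tilt_table between -0.07 and 0.07 rad and linear speed of crank below 0.02 m/s); the robot touches nothing.
It fails at once if the tilting table or its coupons pushed with the hand (more than 5 N) (contact force between any of the arm, the fingers and tilt_table above 5 N).
It fails at once if a bystander moved by more than 30 mm (distance of any of centre_punch, soapstone_holder, t_joint, nozzle_0, nozzle_1, nozzle_2 from where it was at the start of the episode above 0.03 m).
It also fails if it takes over 72 s, if anything falls off the work surface, if the arm or the gripper's body presses on something with over 40 N, if the wrist force passes 120 N, or if a joint passes its speed limit or range.

### The arm

A 6-joint arm with a two-finger parallel gripper is mounted at the origin on a cart in front of the work surface, level with it; the furniture and walls round the work are solid. World frame = base frame: x ahead of the robot, y to its left, z up, the work surface at z = 0. Lengths are in m, angles in rad, forces in N, time in s.
With the tool pointing down it reaches from about 0.425 to 0.95 m from the base axis. Payload 14.7 kg.
Tool frame: the origin (TCP) lies between the finger pads; the fingertips stand 17 mm ahead of it and the grasp point (between the pads) lies 2 mm behind it (env.tip_reach is the distance from the TCP to the fingertips, in m); x points along the fingers, y is the direction in which the jaws open and shut, and the axes are right-handed (so a half turn about x gives the same grasp; the last joint's range is limited). The gripper opens to 85 mm and grips with 20 to 120 N. Pads are 22 mm wide; open, the fingers measure 114 mm over their backs; the gripper's body (76 mm by 85 mm) begins 54 mm behind the grasp point. The pads swing forward as they close: fully open they stand 13 mm farther back than shut.
Start: joints at [1.078, 0.48, 1.596, -0, 1.065, -0.047], TCP at [0.28, 0.586, 0.22] pointing down, gripper open.
Joint ranges: [-2.75, 2.75], [-0.82, 2.05], [0.23, 2.67], [-1.56, 4.7], [0.09, 2.69], [-2.92, 2.92]. Speed limits (rad/s): [1.89, 1.89, 2.39, 3.01, 3.01, 3.01].

### API

Orientations are given as [roll, pitch, yaw] about the fixed x, y, z axes, in that order (R = Rz(yaw) Ry(pitch) Rx(roll)).
In Python, from cell import env gives the robot as it stands.
- The arm moves only by the tool play_rows, never from a script. Its argument "increments" is a list of rows, each a list of 7 numbers: the shift along the tool's x, y, z in units of 40 mm (1.0 is 40 mm), then the turn, a rotation vector about the tool's x, y, z in units of 6 degrees (1.0 is 6 degrees), then the finger opening in mm, from 0 to 85.4. A call has 1 to 20 rows; each row shifts and turns the pose as measured when the row begins, along the tool's axes as they then stand; what a row does not reach is not made up. A row lasts 1/12 s, in which the tool goes at most 41.7 mm and 7.16 degrees, less where a joint would pass 70% of its speed; a pose out of reach is approached as far as the arm can. A call is refused whole if a number of a shift passes 1 or a number of a turn 1, either way. A call with a gripper value outside its range is refused whole. The fingers move at their own pace and stop on an object; "grip_force" is the grip in N (left out, the last holds). Time passes only in rows, so rows that do not move let the fingers close. It gives the time, the measured TCP pose, the force and the opening at its end, in the units of the state.
- env.observe(): the state, without advancing time (a new reading comes with each control period).
- env.camera(name): name is "scene" or "side" or "wrist"; returns the picture (480x640x3 uint8, red, green, blue); there is no depth.
- env.calibration(name): a dict with "fovy" (degrees; the focal length in pixels is half the picture's height over the tangent of half this angle, whatever the lens; pixels are square), "cx", "cy" (the principal point, pixels), "extrinsics" (4x4, takes a point from camera to world coordinates). Camera axes: x right, y down, z forward; pixel columns grow to the right and rows downward; lengths in m; the calibration is good to about 2 mm. A picture is of the moment at which its call begins: read the wrist's pose just before it. calibration takes no time and is no camera call; for the wrist camera it gives the pose at the moment of the call.
- env.finish_job(): hands the job in, once; it reports no verdict.
Trained networks look in the newest picture that a camera, given by its name, has taken for a name from the list of things; names that differ only in an ending like _2 or _b are one class to them, and where a whole thing is asked for, a point or a joint stands for the part that bears it (a point fixed in the world has none). Each returns a list of dicts, best first, with "score" (0 to 1); they miss things now and then, are a little off and sometimes report something else, mostly with a low value. They report only what shows in the picture. A call takes as long as a camera call.
- env.search_frame(camera, thing): "point" ([row, column] in pixels, amid what is visible of it).
- env.masks_of(camera, thing): "mask" (480x640 bool, what is visible of it) and "point" ([row, column] in pixels, amid what is visible of it).
The state is a dict: "time_s": time; "q": joint angles; "qvel": joint speeds; "joint_efforts": joint torques, N m; "eef_pos": TCP position; "eef_rot": TCP orientation; "ft_force": force on the tool from outside, world axes, zero at the start; "wrist_torque": the same for the moment, N m; "gripper_width": finger opening in m.
Only numpy, scipy, OpenCV 4.12 (cv2) and the standard library are available. Lean on these libraries where they do the work, as an engineer would, in place of code of your own. Each camera call takes 0.05 s, during which the arm holds its last target.

## Working session

There is one attempt and no reset: what is moved stays moved. The work goes in short steps, Python scripts to look and compute and a tool call to move; the robot and the scene stay as the last step left them, time stands still between calls to the robot, and variables do not carry over. Pictures are saved under pics/ and viewed, and the job is handed in when it is done.

Besides the shell and the picture viewer there is one more tool, called after "Request:" as name(argument=value, ...) on one line, values as JSON. play_rows: Moves the arm, as the interface text tells. Its arguments: {"type":"object","properties":{"increments":{"type":"array"},"grip_force":{"type":"number"}},"required":["increments"]}

```bash
ls; mkdir -p pics
python3 - <<'E'
from cell import env
import cv2,numpy as np
s=env.observe();print({k:np.round(v,3) for k,v in s.items()})
for n in ["scene","side","wrist"]:
    im=env.camera(n);cv2.imwrite(f"pics/{n}0.png",im[:,:,::-1])
    c=env.calibration(n);print(n,c["fovy"],c["cx"],c["cy"]);print(np.round(c["extrinsics"],3).tolist())
print(env.tip_reach)
E
```

```text
pics
{'time_s': np.float64(0.0), 'q': array([ 1.078,  0.481,  1.597,  0.   ,  1.065, -0.047]), 'qvel': array([ 0.001,  0.001, -0.   , -0.001, -0.   , -0.   ]), 'joint_efforts': array([ 4.0000e-03, -9.5065e+01, -4.3018e+01, -0.0000e+00,  1.2000e-02,
       -0.0000e+00]), 'eef_pos': array([0.28 , 0.586, 0.22 ]), 'eef_rot': array([-1.621,  1.57 , -2.067]), 'ft_force': array([ 0.357, -0.161, -0.023]), 'wrist_torque': array([-0.058,  0.001, -0.011]), 'gripper_width': np.float64(0.085)}
scene 43.8527247801582 317.9020371425049 242.28100199132697
[[0.579, -0.345, 0.738, -0.235], [-0.815, -0.246, 0.524, -0.581], [0.0, -0.906, -0.424, 0.513], [0.0, 0.0, 0.0, 1.0]]
side 49.74229919100569 319.0303831444114 239.80528771958996
[[-0.605, 0.662, -0.443, 0.899], [0.796, 0.502, -0.337, 0.264], [-0.0, -0.557, -0.831, 0.895], [0.0, 0.0, 0.0, 1.0]]
wrist 65.2884317459089 309.85531955524885 240.1899149895613
[[0.431, 0.852, 0.296, 0.204], [0.902, -0.407, -0.142, 0.622], [-0.001, 0.328, -0.945, 0.374], [0.0, 0.0, 0.0, 1.0]]
0.017
```

View pics/scene0.png

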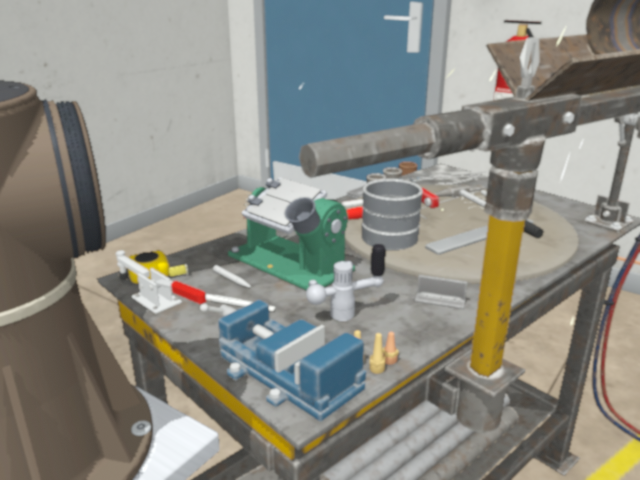

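View pics/side0.png

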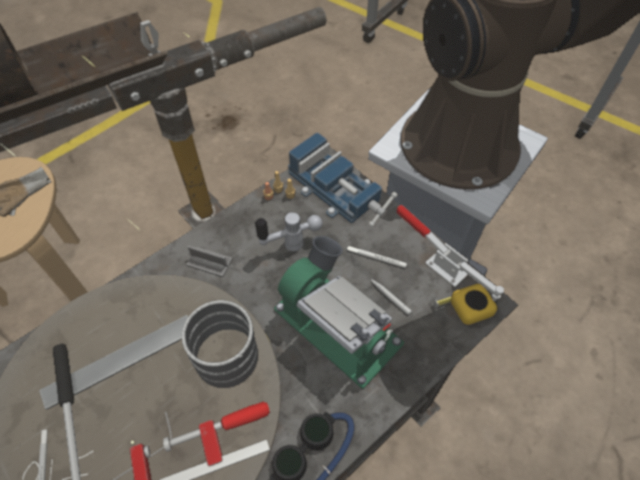

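View pics/wrist0.png

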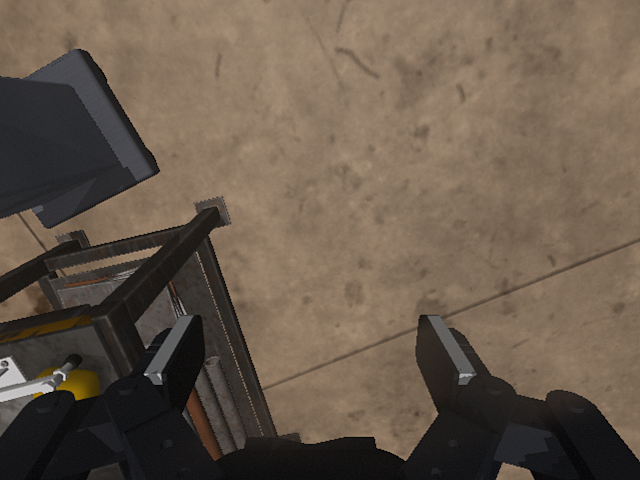

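The scene picture shows the crank with its boss at (343,270), handle at (378,260) and ball at (316,292). The guard mouth is at (302,213). In the side picture the boss is at (292,220), the handle at (262,229) and the mouth near (324,245). Next I'll triangulate these points.

```bash
cat > h.py <<'E'
from cell import env
import cv2,numpy as np
from scipy.spatial.transform import Rotation as R
from scipy.optimize import least_squares
def cam(n):
    c=env.calibration(n);f=240/np.tan(np.radians(c["fovy"]/2));return f,c["cx"],c["cy"],np.array(c["extrinsics"])
def proj(P,C):
    f,cx,cy,E=C;p=(np.atleast_2d(P)-E[:3,3])@E[:3,:3];return np.c_[cx+f*p[:,0]/p[:,2],cy+f*p[:,1]/p[:,2]]
def ray(uv,C):
    f,cx,cy,E=C;d=E[:3,:3]@np.array([(uv[0]-cx)/f,(uv[1]-cy)/f,1]);return E[:3,3],d/np.linalg.norm(d)
def tri(obs):
    A=np.zeros((3,3));b=np.zeros(3);
    for uv,C in obs:
        o,d=ray(uv,C);M=np.eye(3)-np.outer(d,d);A+=M;b+=M@o
    X=np.linalg.solve(A,b);return X,[np.linalg.norm((np.eye(3)-np.outer(ray(uv,C)[1],ray(uv,C)[1]))@(X-C[3][:3,3])) for uv,C in obs]
def atz(uv,C,z):
    o,d=ray(uv,C);return o+d*(z-o[2])/d[2]
def toolR(s): return R.from_euler('xyz',s["eef_rot"]).as_matrix()
E
python3 - <<'E'
from h import *
ims={n:cv2.imread(f"pics/{n}0.png") for n in["scene","side"]}
cv2.imwrite("pics/sc_z.png",cv2.resize(ims["scene"][160:340,220:440],None,fx=3.6,fy=3.3,interpolation=cv2.INTER_CUBIC))
cv2.imwrite("pics/si_z.png",cv2.resize(ims["side"][190:390,230:430],None,fx=3,fy=3,interpolation=cv2.INTER_CUBIC))
for t in ["crank_boss_mid","crank_handle_mid","crank","guard_mouth","drive_guard","tilt_table"]:
    o=[]
    for n in ["scene","side"]:
        r=env.search_frame(n,t)
        print(t,n,[(np.round(x["point"],1).tolist(),round(x["score"],2)) for x in r[:2]])
        if r:o.append((r[0]["point"][::-1],cam(n)))
    if len(o)==2: X,e=tri(o);print("   ",X.round(4),np.round(e,4))
E
```

```text
crank_boss_mid scene [([284.2, 344.8], 0.93), ([213.8, 302.5], 0.56)]
crank_boss_mid side [([231.8, 294.2], 0.72)]
    [ 0.4645 -0.1328  0.0509] [0.0035 0.0035]
crank_handle_mid scene [([285.6, 344.8], 0.71)]
crank_handle_mid side [([228.2, 289.0], 0.96)]
    [ 0.4619 -0.141   0.0527] [0.002 0.002]
crank scene [([286.1, 343.2], 0.92)]
crank side [([229.3, 288.9], 0.82), ([308.5, 347.5], 0.72)]
    [ 0.4626 -0.1392  0.051 ] [0.0033 0.0033]
guard_mouth scene [([213.4, 299.7], 0.84)]
guard_mouth side [([256.1, 328.4], 0.88)]
    [ 0.5083 -0.0143  0.1298] [0.0012 0.0012]
drive_guard scene [([212.4, 298.7], 0.8)]
drive_guard side [([251.0, 328.1], 0.55)]
    [ 0.502  -0.0183  0.1347] [0.0001 0.0001]
tilt_table scene [([200.2, 277.2], 0.58)]
tilt_table side [([311.4, 346.9], 0.8), ([227.6, 289.7], 0.72)]
    [0.5657 0.0741 0.1157] [0.0045 0.0045]
```

View pics/sc_z.png

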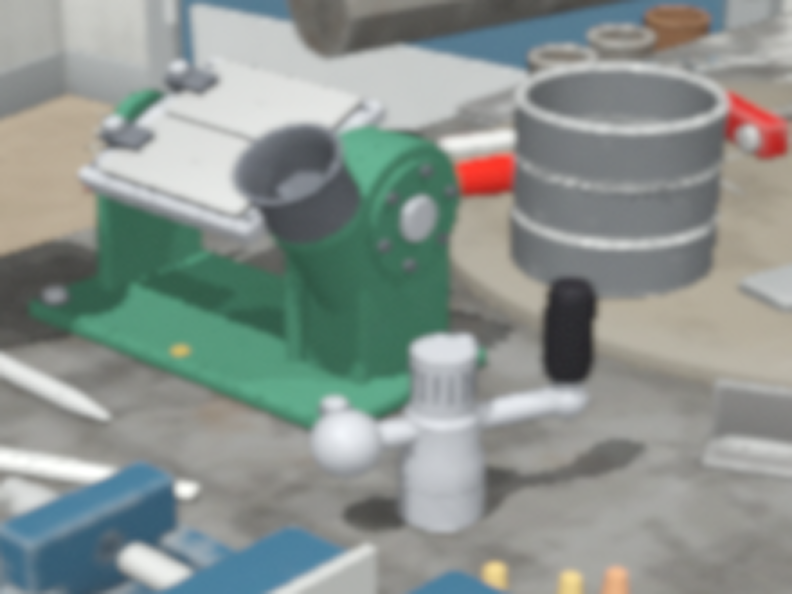

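View pics/si_z.png

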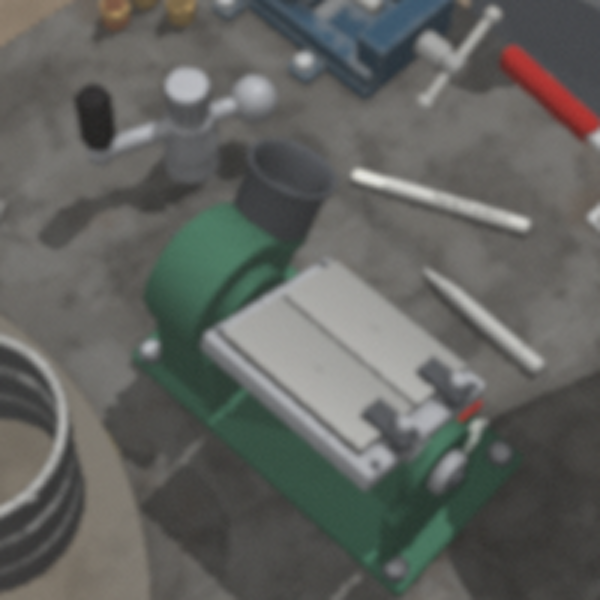

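Run:
```python
from h import *
S,D=cam("scene"),cam("side")
s=lambda x,y:np.array([220+x/3.6,160+y/3.3]); d=lambda x,y:np.array([230+x/3,190+y/3])
for n,a,b in [("mouth",s(289,165),d(289,167)),("bosstop",s(444,349),d(187,85)),("handtop",s(572,285),d(92,90)),("handbot",s(567,378),d(99,143)),("ball",s(346,440),d(255,95)),("bolt",s(55,293),d(500,452)),("tubebot",s(335,215),d(262,215))]:
    X,e=tri([(a,S),(b,D)]);print(n,X.round(4),np.round(e,4))
# crank fit
obs=[([0,0,.090],s(444,349),d(187,85)),([.062,0,.112],s(572,285),d(92,90)),([-.046,0,.049],s(346,440),d(255,95)),([0,0,0],s(444,517),None)]
def f(p):
    r=[]
    for P,a,b in obs:
        W=R.from_euler('z',p[2]).apply(P)+[p[0],p[1],0]
        r+=list(proj(W,S)[0]-a)
        if b is not None:r+=list(proj(W,D)[0]-b)
    return r
q=least_squares(f,[.46,-.14,-1]);print("crank",q.x.round(4),np.round(q.fun,1))
for z in(0,.008):
    for n,uv in [("A",d(133,355)),("B",d(398,590)),("C",d(520,460))]:print(z,n,atz(uv,D,z).round(4))
    for n,uv in [("C",s(32,310)),("F",s(310,425))]:print(z,n,atz(uv,S,z).round(4))
```

```text
mouth [ 0.4986 -0.0246  0.1416] [0.0001 0.0001]
bosstop [ 0.4592 -0.1361  0.0873] [0.0006 0.0006]
handtop [ 0.5103 -0.1694  0.1101] [0.0002 0.0002]
handbot [ 0.514  -0.167   0.0575] [0.0005 0.0005]
ball [ 0.4179 -0.1132  0.0499] [0.0009 0.0009]
bolt [0.5188 0.1506 0.0133] [0.0007 0.0007]
tubebot [ 0.5196 -0.032   0.1086] [0.0028 0.0028]
crank [ 0.4574 -0.1377 -0.5446] [-0.2 -0.8 -0.4 -1.9  0.2 -1.  -0.4 -0.7 -0.2  0.6 -0.7  0.1 -1.2 -2. ]
0 A [ 0.5983 -0.0724  0.    ]
0 B [0.6211 0.1482 0.    ]
0 C [0.5096 0.162  0.    ]
0 C [0.5148 0.1638 0.    ]
0 F [ 0.4915 -0.0403  0.    ]
0.008 A [ 0.601  -0.0694  0.008 ]
0.008 B [0.6236 0.1492 0.008 ]
0.008 C [0.5131 0.1629 0.008 ]
0.008 C [0.5031 0.1522 0.008 ]
0.008 F [ 0.4802 -0.0487  0.008 ]
```

```bash
cat >> h.py <<'E'
def plan(pt,Rt,n,s=None):
    s=s or env.observe();R0=toolR(s);p=R0.T@(np.array(pt)-s["eef_pos"]);w=R.from_matrix(R0.T@Rt).as_rotvec()
    Rk=R.from_rotvec(w/n).as_matrix();A=np.zeros((3,3));M=np.eye(3)
    for k in range(n):A+=M;M=M@Rk
    t=np.linalg.solve(A,p)
    print("n",n,"row",np.round(np.r_[t/.04,np.degrees(w/n)/6],3).tolist(), "total",np.round(p,4),np.degrees(w).round(1))
    # path
    P=s["eef_pos"].copy();M=R0.copy();pts=[]
    for k in range(n):P=P+M@t;M=M@Rk;pts.append(P.round(3).tolist())
    return pts
YAW=-.107
A=np.array([-.5*np.cos(YAW),-.5*np.sin(YAW),.866])
MOUTH=np.array([.4986,-.0246,.1416])
E
python3 - <<'E'
from h import *
S,D=cam("scene"),cam("side")
print("beam tip",tri([((308,160),S),((320,18),D)]))
print("post bottom",tri([((487,370),S),((203,212),D)]))
s=env.observe();R0=toolR(s);print(R0.round(3))
E_=cam("wrist")[3]
Rc=R0.T@E_[:3,:3];pc=R0.T@(E_[:3,3]-s["eef_pos"]);print("cam in tool",Rc.round(3),pc.round(4))
np.savez("wc.npz",Rc=Rc,pc=pc)
E
```

```text
beam tip (array([ 0.21534026, -0.25158288,  0.34021211]), [np.float64(0.0014357713651798564), np.float64(0.0014357713651798425)])
post bottom (array([ 0.49999341, -0.36742478, -0.03505889]), [np.float64(0.0005414960581035357), np.float64(0.0005414960581035556)])
[[ 0.     0.431  0.902]
 [ 0.     0.902 -0.431]
 [-1.     0.    -0.   ]]
cam in tool [[-0.    -0.328  0.945]
 [ 1.    -0.     0.   ]
 [ 0.     0.945  0.328]] [-0.1536 -0.0011 -0.0842]
```

Run:
```python
from h import *
z=np.load("wc.npz");Rc,pc=z["Rc"],z["pc"]
yv=np.array([-np.sin(YAW),np.cos(YAW),0]);cz=-A/np.linalg.norm(A)
Ec=np.c_[yv,np.cross(cz,yv),cz];Rt=Ec@Rc.T
for d in (.24,.28):
    pt=MOUTH+A*d-Rt@pc;print(d,pt.round(4),"tip",(pt+Rt@[.017,0,0]).round(3));print(Rt.round(3))
    for q in plan(pt,Rt,18)[::3]:print(q)
```

```text
0.24 [ 0.4905 -0.0227  0.2144] tip [ 0.494 -0.023  0.198]
[[ 0.187  0.107  0.976]
 [-0.02   0.994 -0.105]
 [-0.982 -0.     0.188]]
n 18 row [0.051, -0.733, 0.519, -0.179, -0.1, 0.017] total [ 0.0061 -0.459   0.4523] [-19.4 -10.8   1.8]
[0.286, 0.551, 0.218]
[0.309, 0.446, 0.213]
[0.337, 0.342, 0.21]
[0.371, 0.239, 0.208]
[0.412, 0.139, 0.209]
[0.457, 0.041, 0.211]
0.28 [ 0.4706 -0.0205  0.2491] tip [ 0.474 -0.021  0.232]
[[ 0.187  0.107  0.976]
 [-0.02   0.994 -0.105]
 [-0.982 -0.     0.188]]
n 18 row [0.001, -0.737, 0.496, -0.179, -0.1, 0.017] total [-0.0286 -0.4656  0.4334] [-19.4 -10.8   1.8]
[0.285, 0.551, 0.221]
[0.305, 0.446, 0.221]
[0.33, 0.343, 0.224]
[0.361, 0.241, 0.228]
[0.398, 0.141, 0.234]
[0.44, 0.043, 0.242]
```

Request:
play_rows(increments=[[0,-0.66,0.45,-0.16,-0.09,0.015,85],[0,-0.66,0.45,-0.16,-0.09,0.015,85],[0,-0.66,0.45,-0.16,-0.09,0.015,85],[0,-0.66,0.45,-0.16,-0.09,0.015,85],[0,-0.66,0.45,-0.16,-0.09,0.015,85],[0,-0.66,0.45,-0.16,-0.09,0.015,85],[0,-0.66,0.45,-0.16,-0.09,0.015,85],[0,-0.66,0.45,-0.16,-0.09,0.015,85],[0,-0.66,0.45,-0.16,-0.09,0.015,85],[0,-0.66,0.45,-0.16,-0.09,0.015,85],[0,-0.66,0.45,-0.16,-0.09,0.015,85],[0,-0.66,0.45,-0.16,-0.09,0.015,85],[0,-0.66,0.45,-0.16,-0.09,0.015,85],[0,-0.66,0.45,-0.16,-0.09,0.015,85],[0,-0.66,0.45,-0.16,-0.09,0.015,85],[0,-0.66,0.45,-0.16,-0.09,0.015,85],[0,-0.66,0.45,-0.16,-0.09,0.015,85],[0,-0.66,0.45,-0.16,-0.09,0.015,85]])

```text
time_s: 2.25
eef_pos: [0.4526, 0.0212, 0.2464]
eef_rot: [0.024, 1.385, -0.096]
ft_force: [0.8, 0.5, -0.3]
gripper_width: 0.0848
```

Run:
```python
from h import *
s=env.observe();print(s["eef_pos"].round(4),s["q"].round(3))
z=np.load("wc.npz");Rc,pc=z["Rc"],z["pc"]
yv=np.array([-np.sin(YAW),np.cos(YAW),0]);cz=-A/np.linalg.norm(A)
Rt=np.c_[yv,np.cross(cz,yv),cz]@Rc.T
plan(MOUTH+A*.28-Rt@pc,Rt,3)
im=env.camera("wrist");cv2.imwrite("pics/w1.png",im[:,:,::-1])
```

```text
[0.4526 0.0212 0.2464] [-0.006  0.074  2.134 -0.024  0.75  -1.441]
n 3 row [0.012, -0.328, 0.19, -0.043, -0.014, -0.008] total [ 0.0014 -0.0392  0.0229] [-0.8 -0.2 -0.1]
```

View pics/w1.png

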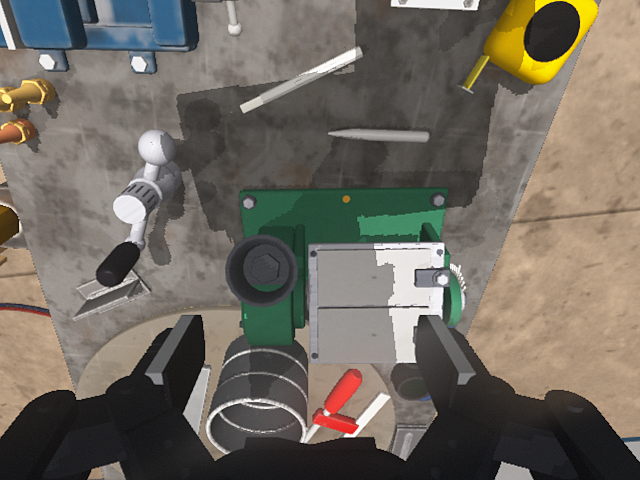

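The wrist picture looks almost straight down the tube. The mouth is at (263,270) with the hex visible inside it, and the crank boss is at (130,205). I'll go closer to measure the hex angle.

Request:
play_rows(increments=[[0.3,-0.25,0.25,-0.03,0,0,85],[0.3,-0.25,0.25,-0.03,0,0,85],[0.3,-0.25,0.25,-0.03,0,0,85],[0.3,-0.25,0.25,-0.03,0,0,85],[0,0,0,0,0,0,85]])

```text
time_s: 2.72
eef_pos: [0.5028, -0.0348, 0.2086]
eef_rot: [0.003, 1.376, -0.11]
ft_force: [-1.2, 0.2, -0.4]
gripper_width: 0.0851
```

Run:
```python
from h import *
s=env.observe();print(s["eef_pos"].round(4),s["qvel"].round(3))
C=cam("wrist");im=env.camera("wrist");cv2.imwrite("pics/w2.png",im[:,:,::-1]);np.savez("c2.npz",f=C[0],cx=C[1],cy=C[2],E=C[3])
print(proj(MOUTH,C),proj(MOUTH-.02*A,C))
uv=proj(MOUTH,C)[0].astype(int);print(uv)
x0,y0=uv-[75,70];cv2.imwrite("pics/w2z.png",cv2.resize(im[y0:y0+120,x0:x0+150,::-1],None,fx=5,fy=5,interpolation=cv2.INTER_CUBIC));print(x0,y0)
```

```text
[ 0.5028 -0.0348  0.2086] [ 0.009 -0.033  0.013 -0.001  0.032  0.035]
[[327.49451756 225.48815723]] [[326.1406774  226.49950511]]
[327 225]
252 155
```

View pics/w2z.png

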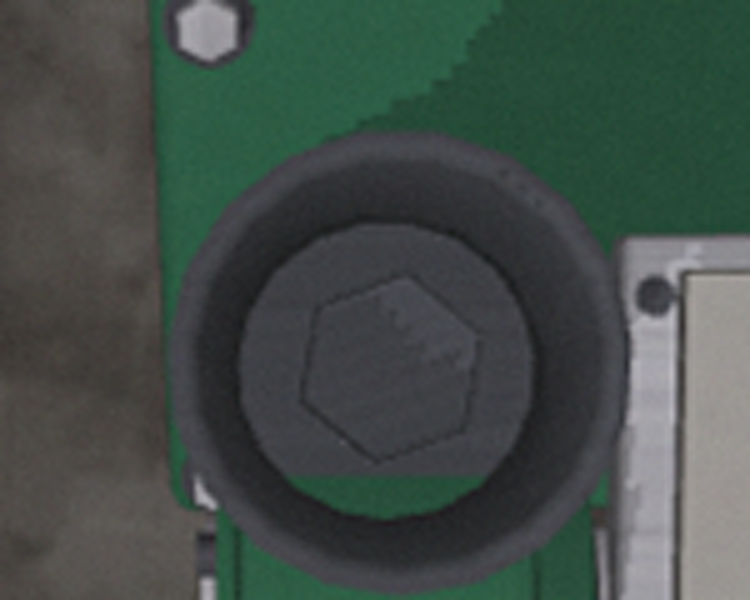

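View pics/w2.png

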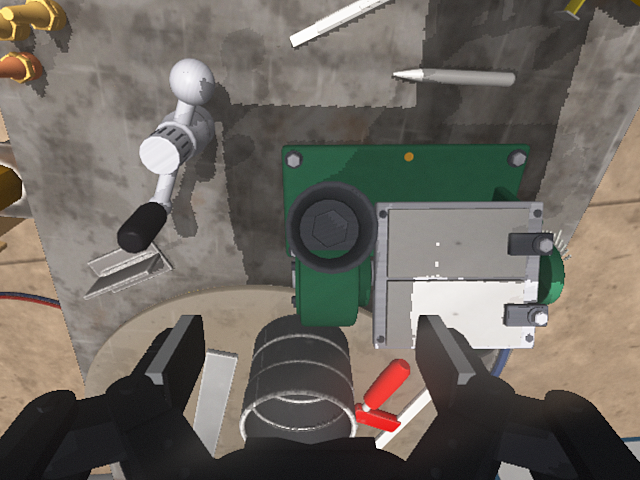

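Run:
```python
from h import *
S,D=cam("scene"),cam("side");z=np.load("c2.npz");W=(float(z["f"]),float(z["cx"]),float(z["cy"]),z["E"])
s=lambda x,y:np.array([220+x/3.6,160+y/3.3]); d=lambda x,y:np.array([230+x/3,190+y/3]);w=lambda x,y:np.array([252+x/5,155+y/5])
X,e=tri([(s(289,165),S),(d(289,167),D),(w(400,361),W)]);print("mouth3",X.round(4),np.round(e,4))
X,e=tri([(s(289,165),S),(w(400,361),W)]);print("mouth s+w",X.round(4),np.round(e,4))
X,e=tri([(d(289,167),D),(w(400,361),W)]);print("mouth d+w",X.round(4),np.round(e,4))
obs=[([0,0,.090],s(444,349),d(187,85),(160,154)),([.062,0,.112],s(572,285),d(92,90),None),([-.046,0,.049],s(346,440),d(255,95),(192,82)),([0,0,0],s(444,517),None,None)]
def f(p):
    r=[]
    for P,a,b,c in obs:
        Q=R.from_euler('z',p[2]).apply(P)+[p[0],p[1],0]
        for uv,C in((a,S),(b,D),(c,W)):
            if uv is not None:r+=list(proj(Q,C)[0]-uv)
    return r
q=least_squares(f,[.46,-.14,-1]);print("crank",q.x.round(4),np.round(q.fun,1))
print("handle top in w2",proj(R.from_euler('z',q.x[2]).apply([.062,0,.112])+[q.x[0],q.x[1],0],W))
# hex
gx=np.cross(np.array([-np.sin(YAW),np.cos(YAW),0]),A);gy=np.cross(A,gx)
P0=MOUTH-.02*A;pts=[]
for c in [(405,275),(478,337),(465,432),(378,463),(300,400),(317,305)]:
    o,dd=ray(w(*c),W);pts.append(o+dd*((P0-o)@A)/(dd@A))
pts=np.array(pts);c=pts.mean(0);v=pts-c
print("hex centre",c.round(4),"mouth offset",(c+.02*A).round(4));print(np.linalg.norm(v,axis=1).round(4),np.degrees(np.arctan2(v@gy,v@gx)).round(1))
```

```text
mouth3 [ 0.4994 -0.0234  0.1419] [0.0009 0.0011 0.0015]
mouth s+w [ 0.5012 -0.0222  0.1401] [0.0003 0.0003]
mouth d+w [ 0.4994 -0.0229  0.1436] [0.001 0.001]
crank [ 0.4581 -0.1362 -0.5448] [-0.7 -1.2 -0.1 -1.3 -2.   1.  -0.4 -1.4 -0.1 -0.1 -0.7  0.1 -0.4  0.7
  0.4 -0.5 -1.7 -2.5]
handle top in w2 [[127.12337945 241.46741277]]
hex centre [ 0.5101 -0.0232  0.125 ] mouth offset [ 0.5002 -0.0221  0.1423]
[0.0125 0.0123 0.013  0.0126 0.0127 0.0129] [ 170.9  109.6   49.3   -7.8  -71.2 -131.2]
```

```bash
cat >> h.py <<'E'
MOUTH=np.array([.4998,-.023,.1418])
CR=np.array([.4581,-.1362]);CY=-.545
RG=np.c_[[0,0,-1],[-np.sin(CY),np.cos(CY),0],[np.cos(CY),np.sin(CY),0]].astype(float)
gx=np.cross(np.array([-np.sin(YAW),np.cos(YAW),0]),A);gy=np.cross(A,gx)
def RS(deg):
    t=np.radians(deg);cx=gx*np.cos(t)+gy*np.sin(t);return np.c_[-A,np.cross(A,cx),cx]
ORG=MOUTH-.036*A
E
python3 - <<'E'
from h import *
for q in plan([*CR,.18],RG,7):print(q)
print(RS(-10).round(3))
E
```

```text
n 7 row [0.096, -0.399, -0.054, 0.587, 0.261, -0.058] total [ 0.0223 -0.1064 -0.037 ] [24.7 11.  -2.5]
[0.499, -0.05, 0.205]
[0.495, -0.065, 0.201]
[0.489, -0.08, 0.196]
[0.483, -0.095, 0.192]
[0.476, -0.109, 0.188]
[0.467, -0.123, 0.184]
[0.458, -0.136, 0.18]
[[ 0.497  0.255  0.829]
 [-0.053  0.963 -0.264]
 [-0.866  0.087  0.492]]
```

Request:
play_rows(increments=[[0.1,-0.4,-0.05,0.59,0.26,-0.06,85],[0.1,-0.4,-0.05,0.59,0.26,-0.06,85],[0.1,-0.4,-0.05,0.59,0.26,-0.06,85],[0.1,-0.4,-0.05,0.59,0.26,-0.06,85],[0.1,-0.4,-0.05,0.59,0.26,-0.06,85],[0.1,-0.4,-0.05,0.59,0.26,-0.06,85],[0.1,-0.4,-0.05,0.59,0.26,-0.06,85],[0,0,0,0,0,0,85]])

```text
time_s: 3.43
eef_pos: [0.4547, -0.1358, 0.1818]
eef_rot: [-2.755, 1.564, 2.963]
ft_force: [0.7, 1.1, 0.2]
gripper_width: 0.0851
```

Run:
```python
from h import *
s=env.observe();print(s["eef_pos"].round(4),s["q"].round(2))
plan([*CR,.16],RG,2)
plan([*CR,.077],RG,5)
C=cam("wrist");im=env.camera("wrist");cv2.imwrite("pics/w3.png",im[:,:,::-1])
r=lambda P:R.from_euler('z',CY).apply(P)+[*CR,0]
print(proj(r([0,0,.09]),C),proj(r([.062,0,.112]),C),proj(r([-.046,0,.049]),C))
```

```text
[ 0.4547 -0.1358  0.1818] [-0.35  0.29  2.02 -0.    0.83 -1.36]
n 2 row [0.272, 0.019, 0.04, -0.096, -0.029, 0.011] total [0.0218 0.0015 0.0032] [-1.1 -0.3  0.1]
n 5 row [0.524, 0.008, 0.018, -0.038, -0.012, 0.005] total [0.1048 0.0017 0.0037] [-1.1 -0.3  0.1]
[[313.67019378 243.78053033]] [[315.42194616 338.65718439]] [[312.23537382 168.78453227]]
```

View pics/w3.png

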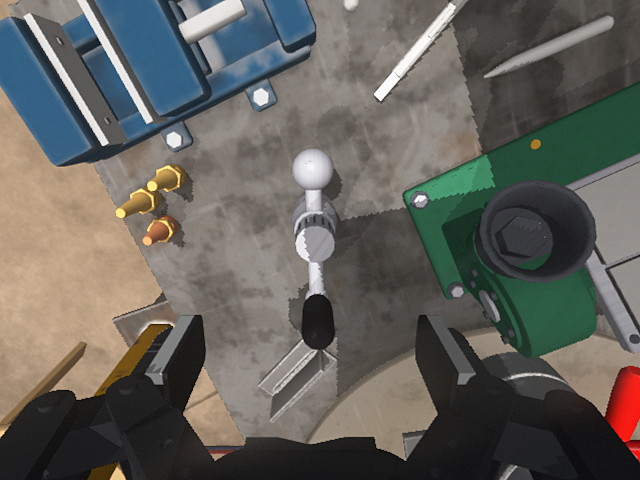

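Boss top is at (315,243), about 1 px from where I predicted it. The arm is vertical in the picture between the open jaws, so I'm lowering and gripping.

Request:
play_rows(increments=[[0.53,0.01,0.02,-0.04,0,0,85],[0.53,0.01,0.02,-0.04,0,0,85],[0.53,0.01,0.02,-0.04,0,0,85],[0.53,0.01,0.02,-0.04,0,0,85],[0.5,0.01,0.02,-0.03,0,0,60],[0,0,0,0,0,0,40]])

```text
time_s: 3.98
eef_pos: [0.4637, -0.1312, 0.0789]
eef_rot: [0.184, 1.562, -0.346]
ft_force: [-0.9, -0.2, 0.2]
gripper_width: 0.0633
```

Run:
```python
from h import *
s=env.observe();print(s["eef_pos"].round(4),s["ft_force"])
plan([*CR,.077],RG,1)
```

```text
[ 0.4637 -0.1312  0.0789] [-0.88077061 -0.16893632  0.20437047]
n 1 row [0.046, -0.179, -0.057, 0.149, 0.083, -0.016] total [ 0.0019 -0.0072 -0.0023] [ 0.9  0.5 -0.1]
```

Request:
play_rows(increments=[[0.05,-0.18,-0.06,0.1,0.08,0,50],[0,0,0,0,0,0,40]])

```text
time_s: 4.15
eef_pos: [0.4577, -0.1348, 0.0778]
eef_rot: [1.924, 1.569, 1.387]
ft_force: [-0.9, -0.5, 0.6]
gripper_width: 0.0403
```

Run:
```python
from h import *
s=env.observe();print(s["eef_pos"].round(4),s["ft_force"])
plan([*CR,.077],RG,1)
```

```text
[ 0.4577 -0.1348  0.0778] [-0.86409571 -0.47846053  0.56169723]
n 1 row [0.019, -0.025, 0.027, 0.077, -0.006, -0.016] total [ 0.0008 -0.001   0.0011] [ 0.5 -0.  -0.1]
```

Request:
play_rows(grip_force=60, increments=[[0.02,-0.02,0.02,0.05,0,0,36],[0,0,0,0,0,0,20],[0,0,0,0,0,0,20],[0,0,0,0,0,0,20],[0,0,0,0,0,0,20]])

```text
time_s: 4.57
eef_pos: [0.4602, -0.1367, 0.0813]
eef_rot: [0.489, 1.564, -0.054]
ft_force: [0.7, -0.0, 0.2]
gripper_width: 0.0202
```

Run:
```python
from h import *
s=env.observe();print(s["eef_pos"].round(4),s["ft_force"].round(1),s["gripper_width"],np.degrees(np.arctan2(*toolR(s)[[1,0],2])))
# above-mouth pose: crank origin at mouth+.03*A
gt=.0005
off=.0773 # tcp height over socket mouth
for dd in (.06,.03):
  pt=MOUTH+A*(dd+off);print(pt)
print(RS(-10).round(3))
```

```text
[ 0.4602 -0.1367  0.0813] [ 0.7 -0.   0.2] 0.020151312002974812 -31.095990388891607
[ 0.43154261 -0.01566846  0.2607018 ]
[ 0.44645683 -0.0172704   0.2347218 ]
[[ 0.497  0.255  0.829]
 [-0.053  0.963 -0.264]
 [-0.866  0.087  0.492]]
```

Run:
```python
from h import *
for n in("wrist","side","scene"):
    im=env.camera(n)
    if n=="side":im=cv2.resize(im[150:310,190:400],None,fx=3.5,fy=3.5,interpolation=cv2.INTER_CUBIC)
    if n=="scene":im=cv2.resize(im[160:340,220:440],None,fx=3.5,fy=3.3,interpolation=cv2.INTER_CUBIC)
    cv2.imwrite(f"pics/{n}4.png",im[:,:,::-1])
```

```text
(no output)
```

View pics/wrist4.png

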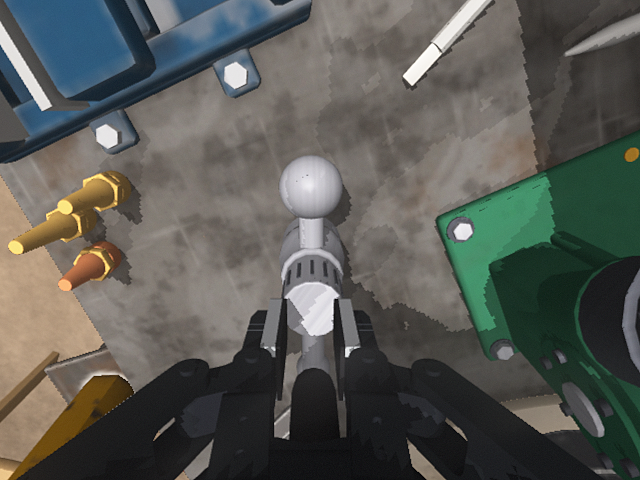

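View pics/side4.png

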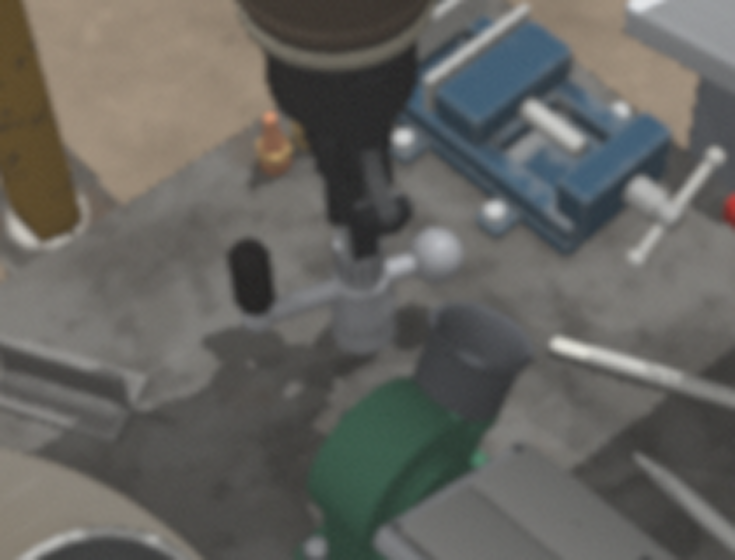

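View pics/scene4.png

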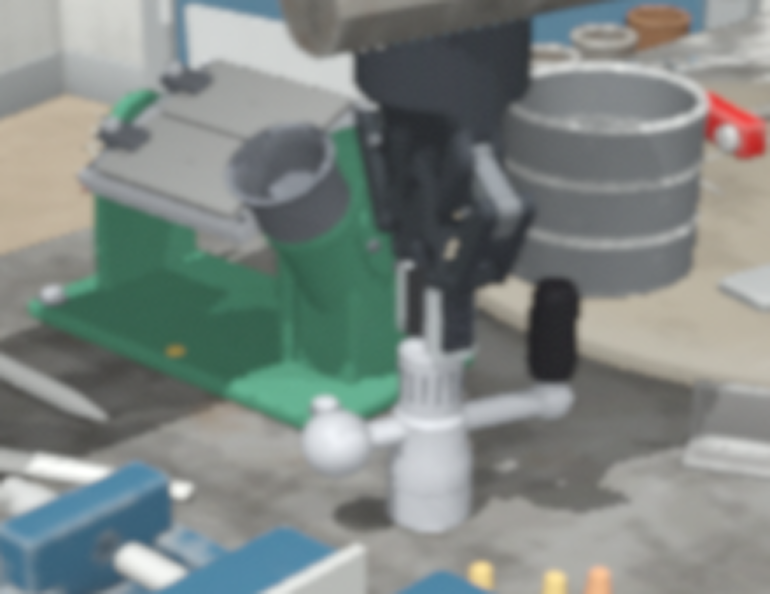

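Request:
play_rows(increments=[[0,0,0,0,0,0,5],[0,0,0,0,0,0,5]])

```text
time_s: 4.88
eef_pos: [0.4599, -0.1366, 0.0809]
eef_rot: [0.526, 1.565, -0.017]
ft_force: [0.1, -0.1, 0.1]
gripper_width: 0.0049
```

Run:
```python
from h import *
s=env.observe();C=cam("wrist");im=env.camera("wrist");T=toolR(s)
print(s["eef_pos"],s["ft_force"],s["wrist_torque"],s["gripper_width"])
for n,v in (("tcp",[0,0,0]),("padL",[-.002,.014,0]),("padR",[-.002,-.014,0]),("tip",[.017,.014,0]),("tipR",[.017,-.014,0])):
    uv=proj(s["eef_pos"]+T@np.array(v),C)[0];print(n,uv.round(1));cv2.circle(im,tuple(uv.astype(int)),2,(255,0,0),-1)
cv2.imwrite("pics/w5.png",cv2.resize(im[200:440,180:450,::-1],None,fx=2.5,fy=2.5))
```

```text
[ 0.45985712 -0.13657667  0.08093027] [ 0.13989198 -0.06948784  0.07145501] [-0.00621982  0.06751376 -0.03889369] 0.004893233028566424
tcp [312.  303.3]
padL [342.7 305.4]
padR [281.3 305.4]
tip [339.5 286.9]
tipR [284.  286.9]
```

View pics/w5.png

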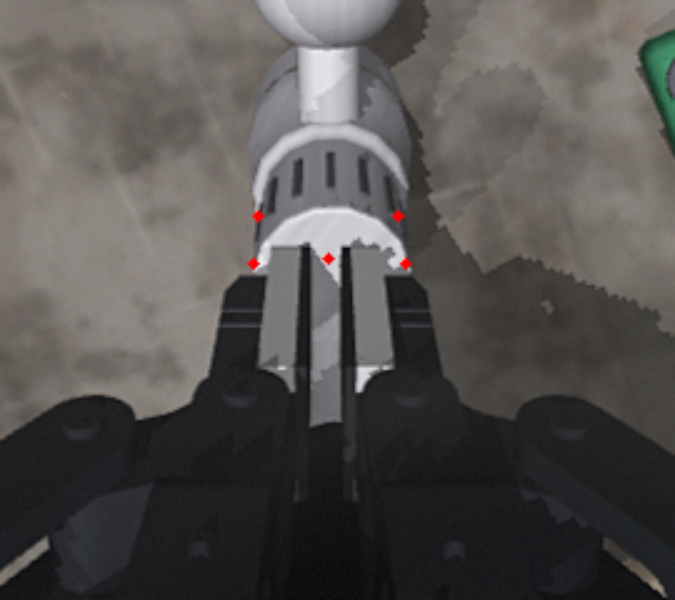

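The closed fingertips are at crop (295,247), still above the boss top, so they sit about 30 mm further back than the stated reach. I'll open, go down about 30 mm and grip again.

Request:
play_rows(increments=[[0,0,0,0,0,0,60],[0,0,0,0,0,0,60],[0,0,0,0,0,0,60],[0,0,0,0,0,0,60]])

```text
time_s: 5.27
eef_pos: [0.4597, -0.1365, 0.0807]
eef_rot: [0.559, 1.565, 0.016]
ft_force: [-0.8, 0.0, 0.3]
gripper_width: 0.0531
```

Run:
```python
from h import *
s=env.observe();print(s["eef_pos"].round(4),s["ft_force"].round(2),s["gripper_width"])
plan([*CR,.05],RG,4)
```

```text
[ 0.4597 -0.1365  0.0807] [-0.83  0.    0.31] 0.053104054136187455
n 4 row [0.192, -0.004, -0.01, 0.006, 0.011, -0.007] total [ 0.0307 -0.0007 -0.0017] [ 0.1  0.3 -0.2]
```

Request:
play_rows(increments=[[0.19,0,-0.01,0,0.01,0,60],[0.19,0,-0.01,0,0.01,0,60],[0.19,0,-0.01,0,0.01,0,60],[0.19,0,-0.01,0,0.01,0,60],[0,0,0,0,0,0,60]])

```text
time_s: 5.68
eef_pos: [0.4583, -0.1356, 0.047]
eef_rot: [1.504, 1.568, 0.962]
ft_force: [0.4, 1.2, -1.3]
gripper_width: 0.06
```

Run:
```python
from h import *
s=env.observe();print(s["eef_pos"].round(4),s["ft_force"].round(2),s["gripper_width"])
plan([*CR,.05],RG,1)
for n in("wrist","side","scene"):
    im=env.camera(n)
    if n=="side":im=im[150:310,190:400]
    if n=="scene":im=im[160:340,260:460]
    if n=="wrist": im=im[120:480]
    cv2.imwrite(f"pics/{n}6.png",cv2.resize(im,(640 if n!="scene" else 600,480),interpolation=cv2.INTER_CUBIC)[:,:,::-1])
```

```text
[ 0.4583 -0.1356  0.047 ] [ 0.41  1.15 -1.31] 0.05995833582085376
n 1 row [-0.076, -0.016, 0.004, 0.022, 0.002, -0.027] total [-0.003  -0.0006  0.0001] [ 0.1  0.  -0.2]
```

View pics/wrist6.png

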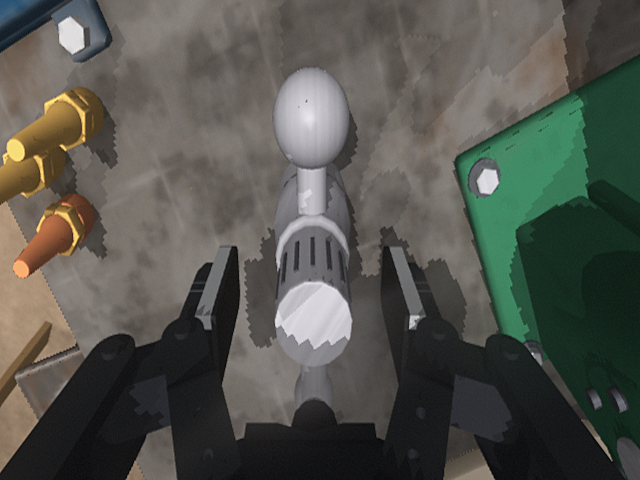

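View pics/scene6.png

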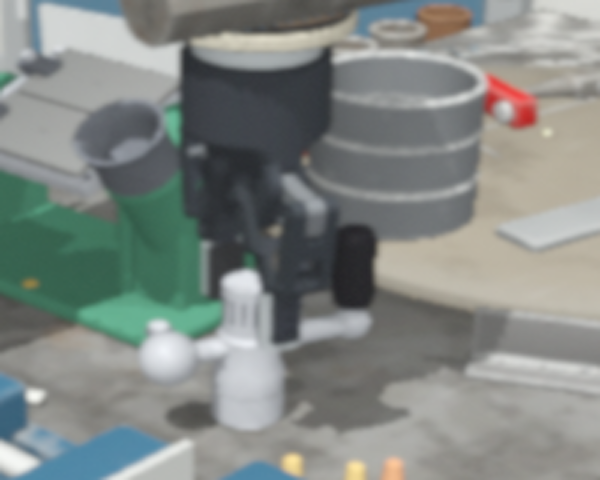

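Request:
play_rows(grip_force=60, increments=[[-0.1,-0.01,0,0,0,0,40],[0,0,0,0,0,0,10],[0,0,0,0,0,0,10],[0,0,0,0,0,0,10],[0,0,0,0,0,0,10],[0,0,0,0,0,0,10]])

```text
time_s: 6.33
eef_pos: [0.4594, -0.1364, 0.0539]
eef_rot: [0.801, 1.566, 0.258]
ft_force: [0.4, 0.2, -3.6]
gripper_width: 0.0261
```

Run:
```python
from h import *
s=env.observe();print(s["eef_pos"].round(4),s["ft_force"].round(2),s["gripper_width"],np.degrees(np.arctan2(*toolR(s)[[1,0],2])),toolR(s)[:,0].round(3))
for n in("wrist","scene"):
    im=env.camera(n)
    if n=="scene":im=im[160:340,260:460]
    if n=="wrist": im=im[120:480]
    cv2.imwrite(f"pics/{n}7.png",cv2.resize(im,(640 if n!="scene" else 600,480),interpolation=cv2.INTER_CUBIC)[:,:,::-1])
```

```text
[ 0.4594 -0.1364  0.0539] [ 0.44  0.2  -3.6 ] 0.02612130465390172 -31.09005957747229 [ 0.005  0.001 -1.   ]
```

View pics/wrist7.png

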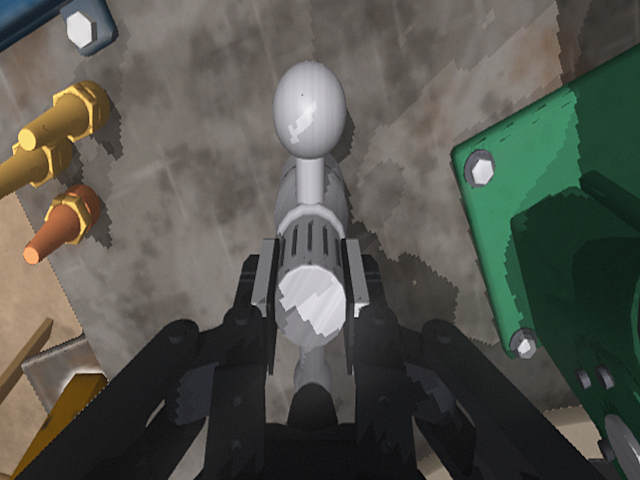

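View pics/scene7.png

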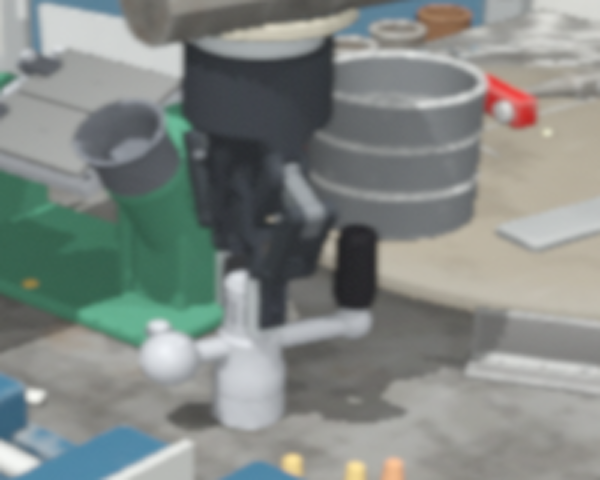

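Request:
play_rows(increments=[[-0.3,0,0,0,0,0,10],[-0.6,0,0,0,0,0,10],[-0.6,0,0,0,0,0,10],[-0.6,0,0,0,0,0,10],[-0.6,0,0,0,0,0,10],[0,0,0,0,0,0,10]])

```text
time_s: 6.93
eef_pos: [0.4564, -0.1356, 0.164]
eef_rot: [2.632, 1.566, 2.089]
ft_force: [3.0, -1.0, -4.5]
gripper_width: 0.0259
```

```bash
cat >> h.py <<'E'
O=np.array([.0539,0,-.001])
def seat(h,deg): # origin h above mouth
    Rt=RS(deg);return MOUTH+A*h-Rt@O,Rt
def where(s=None):
    s=s or env.observe();T=toolR(s);o=s["eef_pos"]+T@O;d=o-MOUTH;ax=-T[:,0];cx=T[:,2]
    print("h",round(d@A*1e3,1),"lat gx,gy mm",(d@gx*1e3).round(1),(d@gy*1e3).round(1),"tilt gx,gy deg",np.degrees([ax@gx,ax@gy]).round(2),"ang",np.degrees(np.arctan2(cx@gy,cx@gx)).round(2),"F(A,gx,gy)",np.round([s["ft_force"]@A,s["ft_force"]@gx,s["ft_force"]@gy],1),"T",s["wrist_torque"].round(2),"w",round(s["gripper_width"],4),"t",round(s["time_s"],2),"q",s["q"].round(2))
E
python3 - <<'E'
from h import *
where()
pt,Rt=seat(.03,-10)
for q in plan(pt,Rt,10):print(q)
for n in("wrist","scene"):
    im=env.camera(n)
    if n=="scene":im=im[120:340,240:460]
    if n=="wrist": im=im[120:480]
    cv2.imwrite(f"pics/{n}8.png",cv2.resize(im,(640 if n!="scene" else 600,480),interpolation=cv2.INTER_CUBIC)[:,:,::-1])
E
```

```text
h -11.4 lat gx,gy mm -43.7 -116.0 tilt gx,gy deg [28.77 -0.2 ] ang -28.31 F(A,gx,gy) [-5.4  0.5 -0.7] T [-0.01 -0.12  0.01] w 0.0259 t 6.93 q [-0.35  0.32  2.04  0.    0.79 -1.39]
n 10 row [-0.137, 0.278, -0.086, -0.244, -0.482, 0.148] total [-0.0506  0.1015 -0.0584] [-14.7 -28.9   8.9]
[0.459, -0.124, 0.169]
[0.461, -0.113, 0.175]
[0.463, -0.101, 0.18]
[0.464, -0.09, 0.186]
[0.465, -0.078, 0.191]
[0.465, -0.066, 0.196]
[0.464, -0.054, 0.201]
[0.463, -0.043, 0.206]
[0.461, -0.031, 0.211]
[0.459, -0.019, 0.215]
```

View pics/scene8.png

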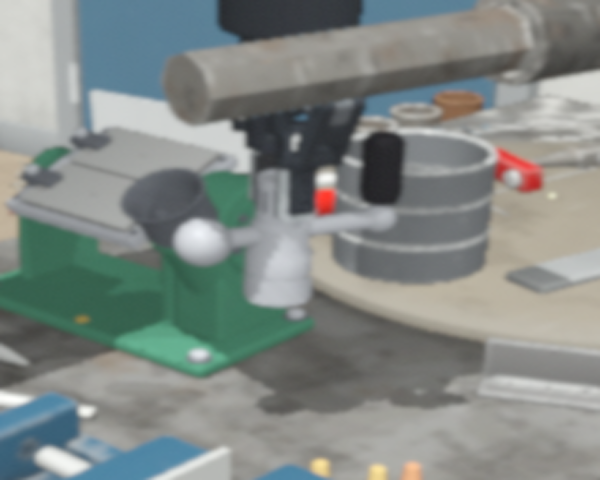

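View pics/wrist8.png

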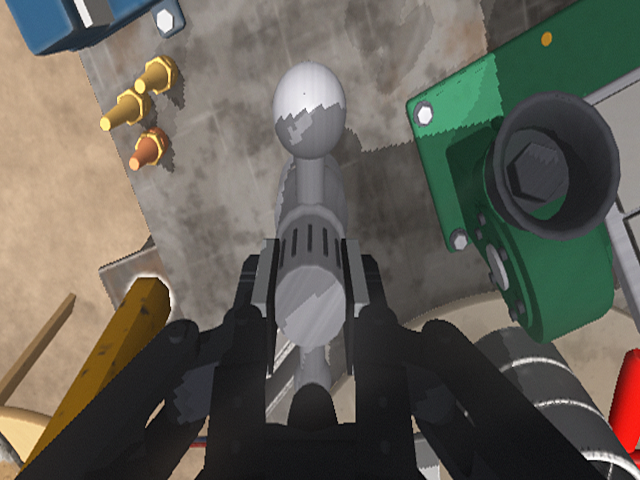

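The crank is lifted cleanly, with the ball level with the tube mouth. I'll raise and tilt it here first, then carry it across.

Run:
```python
from h import *
Rt=RS(-10)
for q in plan(np.array([.45,-.13,.21])-Rt@O,Rt,9):print(q)
```

```text
n 9 row [-0.284, 0.001, -0.026, -0.272, -0.539, 0.165] total [-0.0962 -0.0092 -0.0311] [-14.7 -29.1   8.9]
[0.454, -0.135, 0.172]
[0.453, -0.134, 0.183]
[0.45, -0.133, 0.195]
[0.448, -0.132, 0.206]
[0.444, -0.131, 0.216]
[0.44, -0.13, 0.227]
[0.435, -0.129, 0.237]
[0.43, -0.128, 0.247]
[0.424, -0.127, 0.257]
```

Request:
play_rows(increments=[[-0.28,0,-0.03,-0.27,-0.54,0.16,10],[-0.28,0,-0.03,-0.27,-0.54,0.16,10],[-0.28,0,-0.03,-0.27,-0.54,0.16,10],[-0.28,0,-0.03,-0.27,-0.54,0.16,10],[-0.28,0,-0.03,-0.27,-0.54,0.16,10],[-0.28,0,-0.03,-0.27,-0.54,0.16,10],[-0.28,0,-0.03,-0.27,-0.54,0.16,10],[-0.28,0,-0.03,-0.27,-0.54,0.16,10],[-0.28,0,-0.03,-0.27,-0.54,0.16,10],[0,0,0,0,0,0,10]])

```text
time_s: 7.87
eef_pos: [0.4148, -0.1238, 0.2389]
eef_rot: [0.167, 1.07, -0.112]
ft_force: [-0.4, 0.7, -5.6]
gripper_width: 0.0261
```

Run:
```python
from h import *
where()
pt,Rt=seat(.03,-10)
for q in plan(pt,Rt,5):print(q)
```

```text
h 67.1 lat gx,gy mm -17.6 -109.3 tilt gx,gy deg [1.31 0.15] ang -9.86 F(A,gx,gy) [-4.6 -3.3  0.7] T [ 0.07  0.67 -0.01] w 0.0261 t 7.87 q [-0.54 -0.06  2.42  0.57  0.37 -2.32]
n 5 row [0.183, 0.552, -0.011, 0.005, -0.042, 0.012] total [ 0.0364  0.1106 -0.0018] [ 0.1 -1.3  0.4]
[0.424, -0.103, 0.234]
[0.432, -0.082, 0.229]
[0.441, -0.061, 0.224]
[0.45, -0.04, 0.22]
[0.459, -0.019, 0.215]
```

Request:
play_rows(increments=[[0.08,0.55,-0.01,0,-0.04,0,10],[0.1,0.55,-0.01,0,-0.04,0,10],[0.1,0.55,-0.01,0,-0.04,0,10],[0.1,0.55,-0.01,0,-0.04,0,10],[0.1,0.5,-0.01,0,-0.04,0,10],[0,0,0,0,0,0,10]])

```text
time_s: 8.37
eef_pos: [0.4438, -0.035, 0.2242]
eef_rot: [0.169, 1.066, -0.134]
ft_force: [-0.6, 0.1, -4.0]
gripper_width: 0.0258
```

Run:
```python
from h import *
where()
pt,Rt=seat(.02,-10)
plan(pt,Rt,2)
for n in("wrist","scene","side"):
    im=env.camera(n)
    if n=="scene":im=im[120:300,220:420]
    if n=="wrist": im=im[120:480]
    if n=="side": im=im[150:310,230:440]
    cv2.imwrite(f"pics/{n}9.png",cv2.resize(im,(640 ,480),interpolation=cv2.INTER_CUBIC)[:,:,::-1])
```

```text
h 44.7 lat gx,gy mm -8.0 -18.5 tilt gx,gy deg [1.09 0.74] ang -11.03 F(A,gx,gy) [-3.2 -2.5  0. ] T [0.07 0.72 0.06] w 0.0258 t 8.37 q [-0.16 -0.02  2.44  0.05  0.22 -1.47]
n 2 row [0.305, 0.238, 0.048, -0.085, -0.078, 0.078] total [0.0243 0.0192 0.0038] [-1.  -0.9  0.9]
```

View pics/scene9.png

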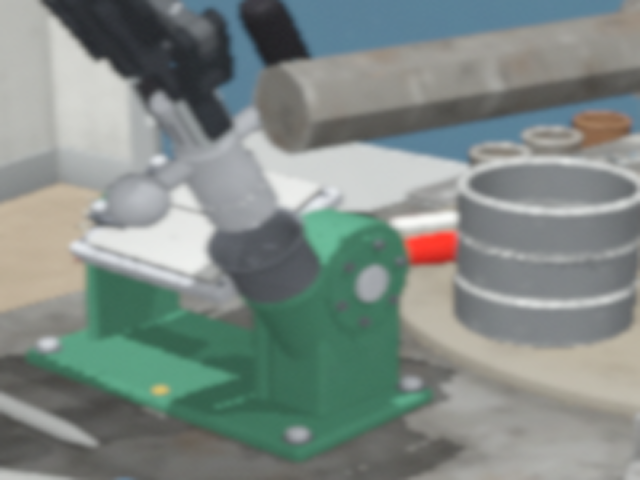

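View pics/side9.png

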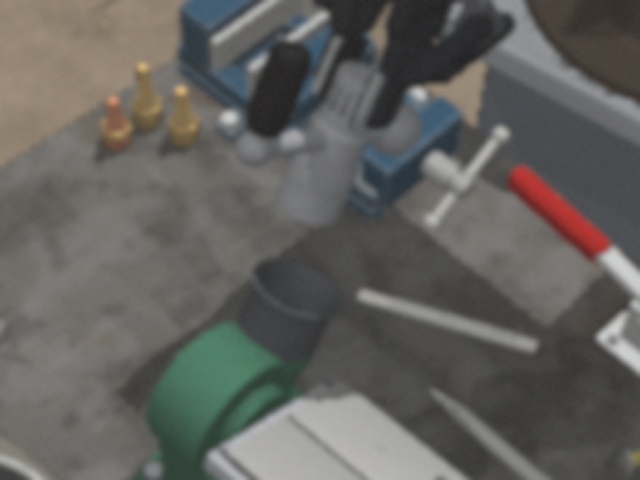

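View pics/wrist9.png

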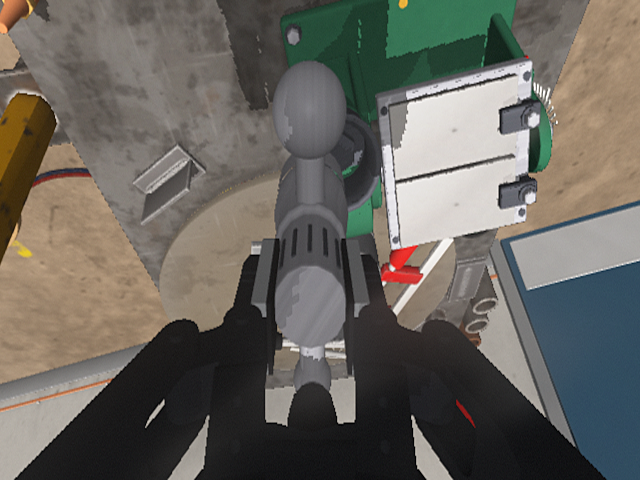

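Request:
play_rows(increments=[[0.1,0.28,0.06,-0.1,-0.1,0.1,10],[0.2,0.25,0.06,-0.08,-0.08,0.08,10],[0,0,0,0,0,0,10]])

```text
time_s: 8.77
eef_pos: [0.4588, -0.0198, 0.217]
eef_rot: [0.174, 1.046, -0.106]
ft_force: [0.1, 0.0, -5.2]
gripper_width: 0.026
```

Run:
```python
from h import *
where()
pt,Rt=seat(.01,-10)
plan(pt,Rt,2)
for n in("side",):
    im=env.camera(n)
    if n=="scene":im=im[120:300,220:420]
    if n=="side": im=im[150:310,230:440]
    cv2.imwrite(f"pics/{n}10.png",cv2.resize(im,(640 ,480),interpolation=cv2.INTER_CUBIC)[:,:,::-1])
```

```text
h 31.8 lat gx,gy mm 1.1 -1.0 tilt gx,gy deg [-0.08 -0.03] ang -9.91 F(A,gx,gy) [-4.5 -2.5  0. ] T [ 0.08  0.69 -0.01] w 0.026 t 8.77 q [-0.11  0.02  2.44  0.02  0.15 -1.42]
n 2 row [0.272, 0.01, -0.016, 0.007, 0.006, -0.004] total [ 0.0218  0.0008 -0.0012] [ 0.1  0.1 -0. ]
```

View pics/side10.png

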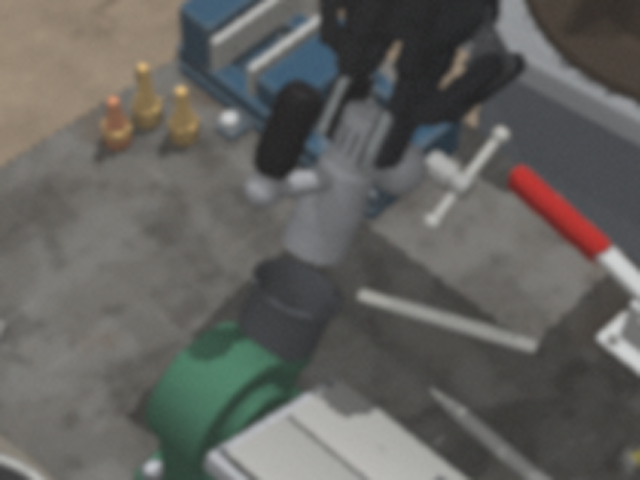

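The side view shows the socket lined up over the mouth. Lowering in small steps.

Request:
play_rows(increments=[[0.2,0.01,-0.02,0,0,0,10],[0.2,0.01,-0.01,0,0,0,10],[0.2,0,0,0,0,0,10],[0.1,0,0,0,0,0,10],[0,0,0,0,0,0,10]])

```text
time_s: 9.23
eef_pos: [0.471, -0.0238, 0.1947]
eef_rot: [0.172, 1.056, -0.113]
ft_force: [0.1, 0.3, -4.6]
gripper_width: 0.0259
```

Run:
```python
from h import *
where()
pt,Rt=seat(-.01,-10)
plan(pt,Rt,4)
```

```text
h 6.2 lat gx,gy mm 0.3 -3.8 tilt gx,gy deg [0.53 0.16] ang -10.15 F(A,gx,gy) [-4.  -2.2  0.3] T [ 0.06  0.67 -0.01] w 0.0259 t 9.23 q [-0.12  0.09  2.44  0.02  0.09 -1.42]
n 4 row [0.101, 0.022, -0.008, -0.006, -0.021, 0.01] total [ 0.0162  0.0035 -0.0013] [-0.2 -0.5  0.2]
```

The wrist joint q5 is now at its 0.09 limit, so before going on I'll fit a kinematic model from the logged poses.

```bash
cat > kin.py <<'E'
from h import *
D=[([1.078,.481,1.597,0,1.065,-.047],(.28,.586,.22)),([-.006,.074,2.134,-.024,.75,-1.441],(.4526,.0212,.2464)),([-.35,.29,2.02,0,.83,-1.36],(.4547,-.1358,.1818)),([-.35,.32,2.04,0,.79,-1.39],(.4564,-.1356,.164)),([-.54,-.06,2.42,.57,.37,-2.32],(.4148,-.1238,.2389)),([-.16,-.02,2.44,.05,.22,-1.47],(.4438,-.035,.2242)),([-.11,.02,2.44,.02,.15,-1.42],(.4588,-.0198,.217)),([-.12,.09,2.44,.02,.09,-1.42],(.471,-.0238,.1947))]
def fk(q,p):
    a1,d1,L1,e,L2,L6=p
    Ry=lambda a:R.from_euler('y',a).as_matrix();Rz=lambda a:R.from_euler('z',a).as_matrix()
    B=Rz(q[0]);F=B@Ry(q[1]);G=F@Ry(q[2]);H=G@Rz(q[3])@Ry(q[4])
    return B@[a1,0,d1]+F@[0,0,L1]+G@[e,0,L2]+H@[0,0,L6],H@Rz(q[5])
def fit():
    f=lambda p:np.concatenate([(fk(q,p)[0]-x) for q,x in D]).tolist()+list(.01*(p-np.array([.1,.3,.5,0,.5,.25])))
    return least_squares(f,[.1,.3,.5,0,.5,.25])
def fix(p):
    # tool = fk frame * const
    q,x=D[1];H=fk(q,p)[1];T=R.from_euler('xyz',[.024,1.385,-.096]).as_matrix();return H.T@T
LO=np.array([-2.75,-.82,.23,-1.56,.09,-2.92]);HI=np.array([2.75,2.05,2.67,4.7,2.69,2.92])
def ik(pt,Rt,p,C,q0):
    def f(q):
        x,H=fk(q,p);return np.r_[(x-pt)*10,R.from_matrix(Rt.T@(H@C)).as_rotvec()]
    r=least_squares(f,np.clip(q0,LO+1e-3,HI-1e-3),bounds=(LO,HI));return r.x,np.sqrt(2*r.cost)
E
python3 - <<'E'
from kin import *
r=fit();print(r.x.round(4),(np.array(r.fun[:-6]).reshape(-1,3)*1e3).round(1).tolist())
C=fix(r.x);print(C.round(3))
np.savez("kin.npz",p=r.x,C=C)
s=env.observe();x,H=fk(s["q"],r.x);print((x-s["eef_pos"])*1e3,(H@C-toolR(s)).round(3),s["q"].round(3))
E
```

```text
[-0.053   0.3524  0.64    0.0321  0.49    0.4323] [[29.9, -8.8, 1.4], [-4.7, -31.0, 1.9], [-12.1, -25.7, -2.3], [-17.7, -24.5, -6.8], [-10.0, -20.5, 3.1], [-7.0, -30.7, 0.0], [1.2, -29.7, 1.9], [0.6, -32.3, 0.7]]
[[ 0.    -1.     0.   ]
 [-0.001 -0.    -1.   ]
 [ 1.     0.    -0.001]]
[ -1.79110245 -30.20748701  -2.59007017] [[ 0.001  0.    -0.001]
 [-0.    -0.    -0.   ]
 [ 0.001  0.     0.001]] [-0.116  0.094  2.442  0.019  0.092 -1.421]
```

```bash
sed -i 's/a1,d1,L1,e,L2,L6=p/a1,d1,L1,e,L2,L6,b=p/; s/B@\[a1,0,d1\]/B@[a1,b,d1]/; s/\.5,0,\.5,\.25\]/.5,0,.5,.25,.03]/g' kin.py
cat >> kin.py <<'E'
import os
if os.path.exists("kin.npz"):
    z_=np.load("kin.npz");P_,C_=z_["p"],z_["C"]
def tp(Rt,dl): # pitch tool about its y by dl deg, tool more vertical
    return Rt@R.from_euler('y',dl,degrees=True).as_matrix()
E
python3 - <<'E'
from kin import *
s=env.observe();D.append((s["q"],s["eef_pos"]))
r=fit();print(r.x.round(4),(np.array(r.fun[:-7]).reshape(-1,3)*1e3).round(1).tolist())
C=fix(r.x)
np.savez("kin.npz",p=r.x,C=C)
x,H=fk(s["q"],r.x);print((x-s["eef_pos"])*1e3,np.abs(H@C-toolR(s)).max())
# seat poses
for dl in(0,8,-8,15,-15):
    q=s["q"].copy()
    for h in (.03,0,-.02,-.036):
        # grip point on boss at crank z=.075 -> tool grip point at tool x=-.021
        Rt=tp(RS(-10),dl);g=MOUTH+A*(h+.075);pt=g-Rt@np.array([-.021,0,-.001])
        q,c=ik(pt,Rt,r.x,C,q);print(dl,h,Rt[:,0].round(2),q.round(2),round(c,4))
E
```

```text
[-0.0087  0.3231  0.6008  0.0323  0.4527  0.3872  0.0304] [[0.1, -0.1, 0.3], [-1.3, 0.2, -0.2], [3.4, 1.0, 0.9], [-1.6, 2.0, -2.0], [1.5, -2.2, 0.5], [-3.6, -1.0, -1.2], [1.6, 0.7, 1.0], [1.1, -1.8, 1.8], [-1.1, 0.2, -1.2]]
[-1.14706544  0.24260811 -1.19461031] 0.0011489245583232721
0 0.03 [ 0.5  -0.05 -0.87] [-0.11  0.03  2.44  0.    0.16 -1.4 ] 0.0
0 0 [ 0.5  -0.05 -0.87] [-0.11  0.11  2.43  0.01  0.09 -1.4 ] 0.0151
0 -0.02 [ 0.5  -0.05 -0.87] [-0.11  0.16  2.41 -0.01  0.09 -1.38] 0.0459
0 -0.036 [ 0.5  -0.05 -0.87] [-0.04  0.22  2.43 -1.56  0.09  0.23] 0.0596
8 0.03 [ 0.38 -0.02 -0.93] [-0.14  0.05  2.33  0.1   0.38 -1.51] 0.0
8 0 [ 0.38 -0.02 -0.93] [-0.13  0.12  2.34  0.12  0.3  -1.54] 0.0
8 -0.02 [ 0.38 -0.02 -0.93] [-0.13  0.17  2.34  0.14  0.25 -1.56] 0.0
8 -0.036 [ 0.38 -0.02 -0.93] [-0.13  0.21  2.34  0.17  0.21 -1.59] 0.0
-8 0.03 [ 0.61 -0.09 -0.79] [-0.03  0.03  2.5  -1.56  0.09  0.22] 0.0529
-8 0 [ 0.61 -0.09 -0.79] [-0.03  0.11  2.47 -1.56  0.09  0.23] 0.1014
-8 -0.02 [ 0.61 -0.09 -0.79] [-0.04  0.17  2.44 -1.56  0.09  0.23] 0.1316
-8 -0.036 [ 0.61 -0.09 -0.79] [-0.04  0.21  2.42 -1.56  0.09  0.23] 0.1543
15 0.03 [ 0.27  0.02 -0.96] [-0.15  0.09  2.24  0.11  0.55 -1.54] 0.0
15 0 [ 0.27  0.02 -0.96] [-0.15  0.16  2.25  0.12  0.48 -1.56] 0.0
15 -0.02 [ 0.27  0.02 -0.96] [-0.15  0.2   2.25  0.14  0.43 -1.57] 0.0
15 -0.036 [ 0.27  0.02 -0.96] [-0.15  0.24  2.25  0.15  0.4  -1.58] 0.0
-15 0.03 [ 0.69 -0.12 -0.71] [-0.02  0.02  2.5  -1.56  0.11  0.24] 0.1615
-15 0 [ 0.69 -0.12 -0.71] [-0.02  0.11  2.47 -1.56  0.11  0.24] 0.2117
-15 -0.02 [ 0.69 -0.12 -0.71] [-0.02  0.16  2.44 -1.56  0.11  0.24] 0.2424
-15 -0.036 [ 0.69 -0.12 -0.71] [-0.02  0.2   2.42 -1.56  0.11  0.25] 0.2653
```

Run:
```python
from kin import *
q0=np.array([-.15,.2,2.25,.14,.43,-1.57])
for dl in(10,18,25):
    q=q0.copy()
    for a in range(-10,350,40):
        t=np.radians(a);rad=gx*np.cos(t)+gy*np.sin(t)
        Rt=tp(RS(0),dl);g=ORG+A*.088+.062*rad;pt=g-Rt@np.array([-.021,0,0])
        q,c=ik(pt,Rt,P_,C_,q);print(dl,a,pt.round(3),q.round(2),round(c,4))
```

```text
10 -10 [ 0.533 -0.037  0.198] [-0.13  0.2   2.18  0.02  0.41 -1.62] 0.0
10 30 [0.531 0.005 0.194] [-0.03  0.21  2.19 -0.07  0.4  -1.44] 0.0
10 70 [0.506 0.035 0.178] [ 0.05  0.2   2.25 -0.16  0.35 -1.28] 0.0
10 110 [0.469 0.039 0.156] [ 0.07  0.2   2.34 -0.23  0.27 -1.19] 0.0
10 150 [0.438 0.015 0.14 ] [-0.01  0.2   2.42 -0.19  0.18 -1.29] 0.0
10 190 [ 0.427 -0.026  0.137] [-0.14  0.19  2.45  0.08  0.16 -1.68] 0.0
10 230 [ 0.442 -0.065  0.147] [-0.26  0.19  2.4   0.24  0.22 -1.95] 0.0
10 270 [ 0.474 -0.083  0.167] [-0.28  0.19  2.31  0.2   0.3  -1.93] 0.0
10 310 [ 0.51  -0.072  0.187] [-0.23  0.2   2.23  0.11  0.38 -1.79] 0.0
18 -10 [ 0.53  -0.037  0.197] [-0.13  0.25  2.07  0.01  0.62 -1.6 ] 0.0
18 30 [0.528 0.005 0.193] [-0.04  0.25  2.08 -0.02  0.61 -1.48] 0.0
18 70 [0.503 0.035 0.177] [ 0.03  0.24  2.14 -0.05  0.55 -1.39] 0.0
18 110 [0.466 0.039 0.156] [ 0.04  0.23  2.23 -0.07  0.47 -1.36] 0.0
18 150 [0.435 0.015 0.139] [-0.02  0.22  2.31 -0.05  0.4  -1.44] 0.0
18 190 [ 0.425 -0.026  0.136] [-0.14  0.22  2.34  0.02  0.38 -1.62] 0.0
18 230 [ 0.439 -0.064  0.146] [-0.24  0.22  2.29  0.07  0.43 -1.76] 0.0
18 270 [ 0.472 -0.082  0.166] [-0.26  0.23  2.2   0.07  0.51 -1.78] 0.0
18 310 [ 0.508 -0.072  0.186] [-0.22  0.24  2.11  0.04  0.58 -1.71] 0.0
25 -10 [ 0.527 -0.037  0.196] [-0.13  0.3   1.97  0.    0.79 -1.59] 0.0
25 30 [0.525 0.005 0.193] [-0.04  0.3   1.98 -0.01  0.78 -1.5 ] 0.0
25 70 [0.5   0.036 0.177] [ 0.02  0.29  2.04 -0.02  0.72 -1.43] 0.0
25 110 [0.464 0.039 0.155] [ 0.03  0.28  2.14 -0.02  0.64 -1.42] 0.0
25 150 [0.433 0.015 0.139] [-0.03  0.26  2.22 -0.01  0.57 -1.48] 0.0
25 190 [ 0.422 -0.025  0.135] [-0.13  0.26  2.25  0.    0.55 -1.6 ] 0.0
25 230 [ 0.436 -0.064  0.146] [-0.22  0.26  2.2   0.02  0.6  -1.7 ] 0.0
25 270 [ 0.469 -0.082  0.166] [-0.25  0.27  2.11  0.02  0.68 -1.73] 0.0
25 310 [ 0.505 -0.071  0.186] [-0.21  0.29  2.02  0.01  0.75 -1.68] 0.0
```

Request:
play_rows(increments=[[-0.4,0,0,0,0,0,10],[-0.4,0,0,0,0,0,10],[-0.4,-0.1,0,0,0,0,10],[-0.2,-0.5,0,0,0,0,10],[-0.1,-0.6,0,0,0,0,10],[0,-0.6,0,0,0,0,10],[0,-0.6,0,0,0,0,10],[0,-0.3,0,0,0,0,10]])

```text
time_s: 9.9
eef_pos: [0.4187, -0.1095, 0.2408]
eef_rot: [0.168, 1.055, -0.113]
ft_force: [0.3, 0.3, -4.9]
gripper_width: 0.0261
```

Run:
```python
from kin import *
where();s=env.observe();print((s["eef_pos"]+toolR(s)@O).round(4))
for q in plan(np.array([.458,-.136,.08])-RG@O,RG,9):print(q)
```

```text
h 67.6 lat gx,gy mm -13.8 -94.6 tilt gx,gy deg [0.46 0.17] ang -9.93 F(A,gx,gy) [-4.4 -2.2  0.4] T [0.05 0.67 0.  ] w 0.0261 t 9.9 q [-0.49 -0.07  2.44  0.56  0.34 -2.27]
[ 0.4442 -0.1122  0.1934]
n 9 row [0.323, -0.047, 0.046, 0.274, 0.524, -0.162] total [ 0.1142 -0.0246 -0.0114] [14.8 28.3 -8.8]
[0.426, -0.113, 0.23]
[0.433, -0.116, 0.219]
[0.439, -0.119, 0.208]
[0.444, -0.122, 0.196]
[0.449, -0.125, 0.184]
[0.452, -0.128, 0.172]
[0.455, -0.131, 0.159]
[0.457, -0.134, 0.147]
[0.459, -0.137, 0.134]
```

Request:
play_rows(increments=[[0.2,-0.3,0.04,0.27,0.52,-0.16,10],[0.3,-0.05,0.04,0.27,0.52,-0.16,10],[0.3,-0.05,0.04,0.27,0.52,-0.16,10],[0.32,-0.05,0.04,0.27,0.52,-0.16,10],[0.32,-0.05,0.04,0.27,0.52,-0.16,10],[0.32,-0.05,0.04,0.27,0.52,-0.16,10],[0.32,-0.05,0.04,0.27,0.52,-0.16,10],[0.32,-0.05,0.04,0.27,0.52,-0.16,10],[0.32,-0.05,0.04,0.27,0.52,-0.16,10],[0,0,0,0,0,0,10]])

```text
time_s: 10.73
eef_pos: [0.4542, -0.1557, 0.1394]
eef_rot: [-1.542, 1.56, -2.095]
ft_force: [-0.6, 0.8, -5.4]
gripper_width: 0.0262
```

Run:
```python
from kin import *
s=env.observe();print((s["eef_pos"]+toolR(s)@O).round(4),s["ft_force"].round(1),s["q"].round(2))
for q in plan(np.array([.458,-.136,.006])-RG@O,RG,6):print(q)
```

```text
[ 0.4531 -0.1556  0.0855] [-0.6  0.8 -5.4] [-0.38  0.36  2.06 -0.02  0.73 -1.39]
n 6 row [0.331, 0.08, -0.025, -0.013, 0.0, 0.017] total [ 0.0793  0.0196 -0.0062] [-0.5  0.   0.6]
[0.455, -0.153, 0.126]
[0.456, -0.149, 0.113]
[0.457, -0.146, 0.1]
[0.457, -0.143, 0.086]
[0.458, -0.14, 0.073]
[0.459, -0.137, 0.06]
```

Request:
play_rows(increments=[[0.33,0.06,-0.02,0,0,0.02,10],[0.33,0.06,-0.02,0,0,0.02,10],[0.33,0.06,-0.02,0,0,0.02,10],[0.33,0.06,-0.02,0,0,0.02,10],[0.33,0.06,-0.02,0,0,0.02,10],[0.2,0,0,0,0,0.02,10],[0.05,0,0,0,0,0,10],[0.05,0,0,0,0,0,10]])

```text
time_s: 11.4
eef_pos: [0.4609, -0.1452, 0.063]
eef_rot: [0.442, 1.551, -0.106]
ft_force: [-0.8, 0.7, -4.5]
gripper_width: 0.0258
```

Run:
```python
from kin import *
s=env.observe();print((s["eef_pos"]+toolR(s)@O).round(4),s["ft_force"].round(1),toolR(s).round(3))
```

```text
[ 0.4611 -0.1448  0.0091] [-0.8  0.7 -4.5] [[ 0.02   0.521  0.853]
 [-0.002  0.854 -0.521]
 [-1.     0.008  0.018]]
```

Request:
play_rows(increments=[[0.08,0,0,0,0.15,0,10],[0.06,0,0,0,0,0,10],[0.05,0,0,0,0,0,10],[0.04,0,0,0,0,0,10],[0.03,0,0,0,0,0,10]])

```text
time_s: 11.82
eef_pos: [0.4626, -0.1463, 0.054]
eef_rot: [1.068, 1.56, 0.521]
ft_force: [-1.0, -0.3, -3.8]
gripper_width: 0.0262
```

Run:
```python
from kin import *
s=env.observe();print((s["eef_pos"]+toolR(s)@O).round(4),s["ft_force"].round(1),toolR(s)[:,0].round(3))
```

```text
[ 4.622e-01 -1.455e-01  1.000e-04] [-1.  -0.3 -3.8] [ 0.009  0.005 -1.   ]
```

Request:
play_rows(increments=[[0,0,0,0,0,0,30],[0,0,0,0,0,0,45],[0,0,0,0,0,0,50]])

```text
time_s: 12.07
eef_pos: [0.4632, -0.1465, 0.0544]
eef_rot: [0.975, 1.559, 0.427]
ft_force: [0.3, 0.4, 0.1]
gripper_width: 0.0495
```

Run:
```python
from kin import *
s=env.observe();print(s["eef_pos"],s["ft_force"].round(1),s["gripper_width"])
C=cam("wrist");im=env.camera("wrist");cv2.imwrite("pics/w11.png",im[:,:,::-1])
c=np.array([.4622,-.1455]);r=lambda P:R.from_euler('z',CY).apply(P)+[*c,0]
print(proj(r([0,0,.09]),C),proj(r([-.046,0,.049]),C))
Rt=tp(RG,12);pt=np.array([*c,.075])-Rt@np.array([-.021,0,0]);print(pt)
plan(pt,Rt,3)
```

```text
[ 0.46320924 -0.14649863  0.05442042] [0.3 0.4 0.1] 0.04949164447496683
[[314.41104207 347.37098284]] [[312.52068217 200.07068593]]
[ 0.45846639 -0.14323651  0.0544589 ]
n 3 row [0.003, 0.003, -0.048, -0.005, 0.688, -0.031] total [-0.      0.0003 -0.0058] [-0.1 12.4 -0.6]
```

View pics/w11.png

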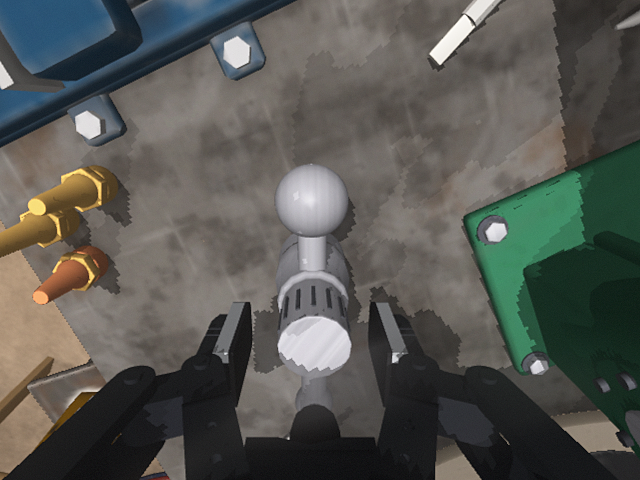

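The crank stands upright on the bench with its boss at (314,344). I'll pitch the tool 12° about the boss and grip again.

Request:
play_rows(increments=[[0,0,-0.05,0,0.69,-0.03,50],[0,0,-0.05,0,0.69,-0.03,50],[0,0,-0.05,0,0.69,-0.03,50],[0,0,0,0,0,0,50]])

```text
time_s: 12.45
eef_pos: [0.4573, -0.1426, 0.0564]
eef_rot: [3.139, 1.353, 2.594]
ft_force: [-0.6, -0.1, 0.5]
gripper_width: 0.0498
```

Run:
```python
from kin import *
s=env.observe();print(s["eef_pos"],s["ft_force"].round(1),s["gripper_width"],toolR(s)[:,0].round(3))
c=np.array([.4622,-.1455])
Rt=tp(RG,12);pt=np.array([*c,.075])-Rt@np.array([-.021,0,0]);print(pt)
plan(pt,Rt,1)
```

```text
[ 0.45731793 -0.14263486  0.05640351] [-0.6 -0.1  0.5] 0.049842414526530945 [-0.184  0.112 -0.976]
[ 0.45846639 -0.14323651  0.0544589 ]
n 1 row [0.04, 0.002, 0.042, -0.005, -0.077, -0.006] total [0.0016 0.0001 0.0017] [-0.  -0.5 -0. ]
```

Request:
play_rows(grip_force=80, increments=[[0.04,0,0.04,0,-0.05,0,40],[0,0,0,0,0,0,10],[0,0,0,0,0,0,10],[0,0,0,0,0,0,10],[0,0,0,0,0,0,10],[0,0,0,0,0,0,10]])

```text
time_s: 12.95
eef_pos: [0.4576, -0.1429, 0.0543]
eef_rot: [3.139, 1.369, 2.593]
ft_force: [-1.3, 0.5, -5.0]
gripper_width: 0.0257
```

Run:
```python
from kin import *
s=env.observe();T=toolR(s);print(s["eef_pos"],s["ft_force"].round(1),s["gripper_width"],T.round(3))
C=cam("wrist");im=env.camera("wrist");cv2.imwrite("pics/w12.png",im[:,:,::-1])
c=np.array([.4622,-.1455]);r=lambda P:R.from_euler('z',CY).apply(P)+[*c,0]
print(proj(r([0,0,.09]),C),proj(r([-.046,0,.049]),C))
# crank frame in tool
Rcr=R.from_euler('z',CY).as_matrix()
M=T.T@Rcr;o=T.T@(np.array([*c,0])-s["eef_pos"]);print("origin in tool",o.round(4));print(M.round(3))
np.savez("grip.npz",M=M,o=o)
```

```text
[ 0.45757408 -0.14288714  0.05432619] [-1.3  0.5 -5. ] 0.025663463276415187 [[-0.171  0.519  0.838]
 [ 0.105  0.855 -0.508]
 [-0.98   0.001 -0.201]]
[[313.14740033 346.26166554]] [[312.32420735 214.4293849 ]]
origin in tool [0.0522 0.0001 0.0161]
[[-0.201  0.001 -0.98 ]
 [ 0.001  1.     0.001]
 [ 0.98  -0.    -0.201]]
```

View pics/w12.png

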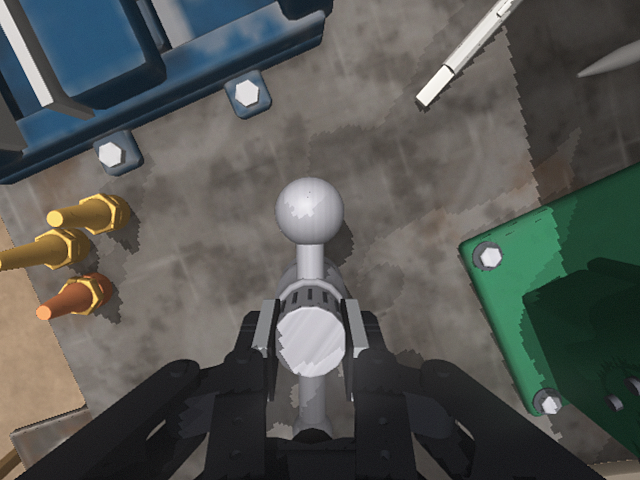

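```bash
cat >> kin.py <<'E'
if os.path.exists("grip.npz"):
    G=np.load("grip.npz");M_=G["M"];O_=G["o"]+np.array([0,0,-.0016])
def RC(deg):
    t=np.radians(deg);x=gx*np.cos(t)+gy*np.sin(t);return np.c_[x,np.cross(A,x),A]
def seatT(h,deg,lat=(0,0)):
    Rt=RC(deg)@M_.T;return MOUTH+A*h+gx*lat[0]+gy*lat[1]-Rt@O_,Rt
def wh(s=None):
    s=s or env.observe();T=toolR(s);d=s["eef_pos"]+T@O_-MOUTH;K=T@M_;F=s["ft_force"]
    print("h",round(d@A*1e3,1),"lat",(d@gx*1e3).round(1),(d@gy*1e3).round(1),"tilt",np.degrees([K[:,2]@gx,K[:,2]@gy]).round(2),"ang",np.degrees(np.arctan2(K[:,0]@gy,K[:,0]@gx)).round(2),"F(A,gx,gy)",np.round([F@A,F@gx,F@gy],1),"T",s["wrist_torque"].round(2),"w",round(s["gripper_width"],4),"t",round(s["time_s"],2),"q",s["q"].round(2))
E
python3 - <<'E'
from kin import *
q=env.observe()["q"]
for h in(.06,.03,0,-.02,-.036):
    pt,Rt=seatT(h,-10);q,c=ik(pt,Rt,P_,C_,q);print(pt.round(3),q.round(2),round(c,4))
pt,Rt=seatT(.065,-10)
print("lift+tilt")
pt2=pt+np.array([0,-.11,0])
for q in plan(pt2,Rt,10)[::2]:print(q)
E
```

```text
[ 0.44  -0.016  0.239] [-0.15  0.    2.28  0.09  0.55 -1.52] 0.0
[ 0.455 -0.018  0.213] [-0.15  0.07  2.29  0.11  0.47 -1.53] 0.0
[ 0.47  -0.019  0.187] [-0.15  0.14  2.29  0.13  0.39 -1.55] 0.0
[ 0.48  -0.02   0.169] [-0.14  0.19  2.29  0.14  0.34 -1.57] 0.0
[ 0.488 -0.021  0.156] [-0.14  0.22  2.29  0.16  0.31 -1.59] 0.0
lift+tilt
n 10 row [-0.477, 0.049, -0.051, -0.271, -0.478, 0.099] total [-0.1796  0.0043 -0.0633] [-16.3 -28.7   5.9]
[0.46, -0.142, 0.073]
[0.462, -0.14, 0.112]
[0.46, -0.137, 0.15]
[0.454, -0.133, 0.188]
[0.444, -0.128, 0.225]
```

Request:
play_rows(increments=[[-0.3,0,0,0,0,0,10],[-0.45,0.05,-0.05,-0.27,-0.48,0.1,10],[-0.45,0.05,-0.05,-0.27,-0.48,0.1,10],[-0.45,0.05,-0.05,-0.27,-0.48,0.1,10],[-0.45,0.05,-0.05,-0.27,-0.48,0.1,10],[-0.45,0.05,-0.05,-0.27,-0.48,0.1,10],[-0.45,0.05,-0.05,-0.27,-0.48,0.1,10],[-0.45,0.05,-0.05,-0.27,-0.48,0.1,10],[-0.45,0.05,-0.05,-0.27,-0.48,0.1,10],[-0.45,0.05,-0.05,-0.27,-0.48,0.1,10],[-0.45,0.05,-0.05,-0.27,-0.48,0.1,10],[0,0,0,0,0,0,10]])

```text
time_s: 14.0
eef_pos: [0.4322, -0.1217, 0.2472]
eef_rot: [0.256, 1.225, -0.003]
ft_force: [0.3, -0.2, -4.8]
gripper_width: 0.0257
```

Run:
```python
from kin import *
wh()
pt,Rt=seatT(.045,-10)
for q in plan(pt,Rt,6):print(q)
C=cam("wrist");im=env.camera("wrist");s=env.observe();T=toolR(s)
cv2.imwrite("pics/w13.png",im[:,:,::-1])
print(proj(s["eef_pos"]+T@O_+T@M_@[0,0,.09],C),proj(s["eef_pos"]+T@O_+T@M_@[-.046,0,.049],C))
```

```text
h 65.6 lat 8.4 -105.6 tilt [-1.13 -0.14] ang -9.23 F(A,gx,gy) [-4.3 -2.1 -0.2] T [-0.04  0.42 -0.02] w 0.0257 t 14.0 q [-0.47  0.    2.26  0.28  0.59 -2.  ]
n 6 row [0.105, 0.429, -0.085, 0.023, 0.03, -0.005] total [ 0.0253  0.1031 -0.02  ] [ 0.8  1.1 -0.2]
[0.435, -0.104, 0.244]
[0.437, -0.087, 0.24]
[0.44, -0.069, 0.236]
[0.442, -0.052, 0.233]
[0.445, -0.034, 0.229]
[0.447, -0.017, 0.226]
[[312.28136348 342.38760126]] [[311.75128202 211.51903339]]
```

View pics/w13.png

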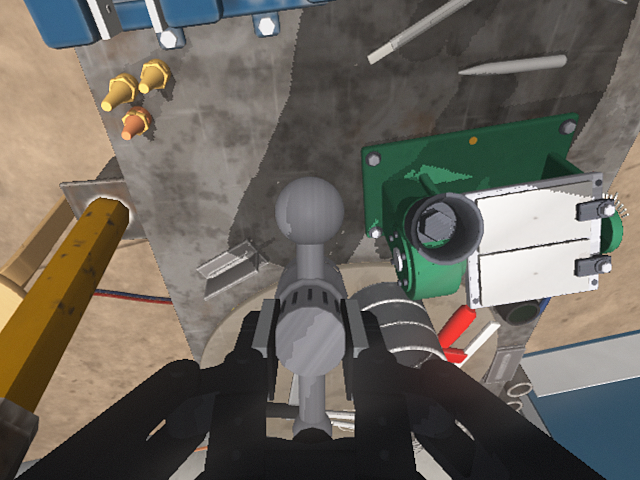

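Crank held as before, with no slip (ball at (310,211), boss at (311,341)). Moving across to the tube.

Request:
play_rows(increments=[[0.05,0.43,-0.08,0.02,0.03,0,10],[0.08,0.43,-0.08,0.02,0.03,0,10],[0.1,0.43,-0.08,0.02,0.03,0,10],[0.1,0.43,-0.08,0.02,0.03,0,10],[0.1,0.43,-0.08,0.02,0.03,0,10],[0.1,0.43,-0.08,0.02,0.03,0,10],[0,0,0,0,0,0,10]])

```text
time_s: 14.63
eef_pos: [0.4487, -0.0151, 0.2238]
eef_rot: [0.288, 1.258, 0.002]
ft_force: [-0.1, -0.2, -5.7]
gripper_width: 0.0255
```

Run:
```python
from kin import *
wh()
pt,Rt=seatT(.012,-10)
for q in plan(pt,Rt,4):print(q)
```

```text
h 42.8 lat -0.8 1.7 tilt [0.79 0.24] ang -10.65 F(A,gx,gy) [-4.9 -3.  -0.2] T [ 0.04  0.45 -0.03] w 0.0255 t 14.63 q [-0.14  0.04  2.28  0.09  0.51 -1.49]
n 4 row [0.188, -0.011, 0.043, -0.03, -0.031, 0.01] total [ 0.03   -0.0017  0.007 ] [-0.7 -0.7  0.2]
[0.452, -0.016, 0.217]
[0.456, -0.017, 0.21]
[0.46, -0.018, 0.204]
[0.464, -0.019, 0.197]
```

Request:
play_rows(increments=[[0.19,-0.01,0.05,-0.03,-0.03,0.01,10],[0.19,-0.01,0.05,-0.03,-0.03,0.01,10],[0.19,-0.01,0.05,-0.03,-0.03,0.01,10],[0.19,-0.01,0.04,-0.03,-0.03,0.01,10],[0,0,0,0,0,0,10]])

```text
time_s: 15.05
eef_pos: [0.4657, -0.0177, 0.1913]
eef_rot: [0.277, 1.253, 0.006]
ft_force: [0.6, -0.6, -4.3]
gripper_width: 0.0257
```

Run:
```python
from kin import *
wh()
pt,Rt=seatT(-.01,-10);plan(pt,Rt,4)
for n in("side","scene"):
    im=env.camera(n)
    if n=="scene":im=im[120:300,220:420]
    if n=="side": im=im[150:310,230:440]
    cv2.imwrite(f"pics/{n}14.png",cv2.resize(im,(640 ,480),interpolation=cv2.INTER_CUBIC)[:,:,::-1])
```

```text
h 6.1 lat -1.9 1.1 tilt [ 0.48 -0.01] ang -9.87 F(A,gx,gy) [-4.1 -1.6 -0.5] T [-0.02  0.55 -0.02] w 0.0257 t 15.05 q [-0.14  0.13  2.29  0.11  0.41 -1.54]
n 4 row [0.097, -0.005, 0.03, 0.005, -0.02, 0.004] total [ 0.0155 -0.0009  0.0049] [ 0.1 -0.5  0.1]
```

View pics/side14.png

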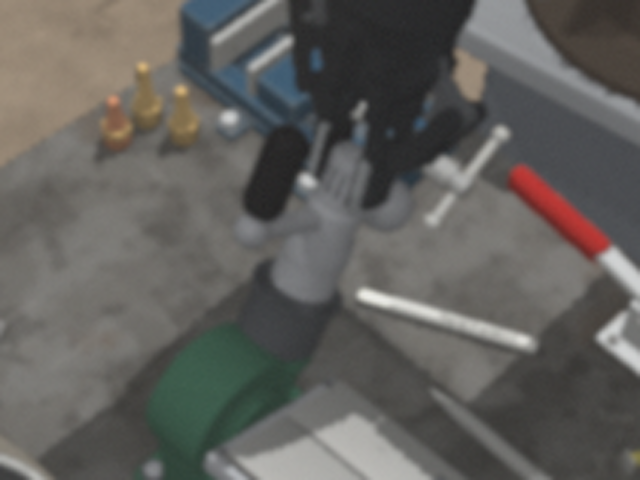

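View pics/scene14.png

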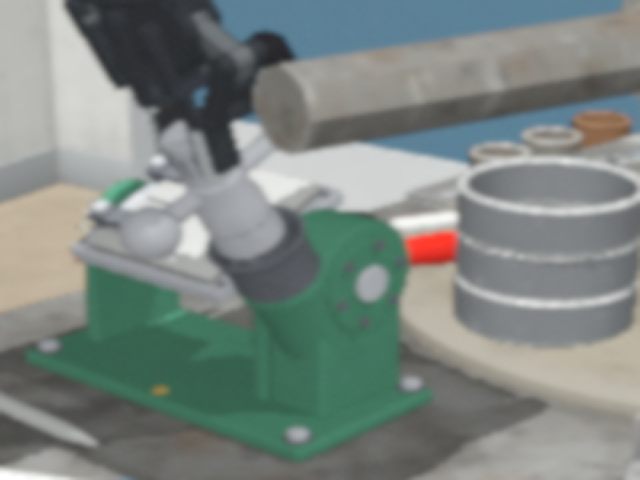

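Both views show the socket centred at the mouth. I'll keep lowering while watching the force.

Request:
play_rows(increments=[[0.1,-0.01,0.04,0,-0.02,0,10],[0.1,-0.01,0.04,0,-0.02,0,10],[0.1,0,0.03,0,-0.02,0,10],[0.08,0,0.02,0,-0.02,0,10]])

```text
time_s: 15.48
eef_pos: [0.4757, -0.0206, 0.1793]
eef_rot: [0.269, 1.243, -0.004]
ft_force: [-1.3, 3.7, -3.3]
gripper_width: 0.0256
```

Run:
```python
from kin import *
wh()
pt,Rt=seatT(-.02,-10);plan(pt,Rt,4)
```

```text
h -9.4 lat 1.6 -0.8 tilt [-0.09  0.13] ang -9.97 F(A,gx,gy) [-2.  -3.1  3.5] T [0.6  0.82 0.26] w 0.0256 t 15.48 q [-0.14  0.16  2.3   0.13  0.36 -1.55]
n 4 row [0.067, 0.002, 0.003, 0.0, 0.005, 0.005] total [0.0107 0.0004 0.0005] [0.  0.1 0.1]
```

Request:
play_rows(increments=[[0.06,0.03,0,0,0,0,10],[0.06,0.02,0,0,0,0,10],[0.06,0,0,0,0,0,10],[0.06,0,0,0,0,0,10]])

```text
time_s: 15.82
eef_pos: [0.48, -0.0186, 0.1695]
eef_rot: [0.269, 1.242, -0.004]
ft_force: [-0.6, -1.5, -5.0]
gripper_width: 0.0254
```

Run:
```python
from kin import *
wh()
pt,Rt=seatT(-.026,-10,(0,.001));plan(pt,Rt,4)
```

```text
h -19.9 lat 0.2 1.7 tilt [-0.12  0.14] ang -9.98 F(A,gx,gy) [-4.1 -2.9 -1.6] T [-0.27  0.51 -0.14] w 0.0254 t 15.82 q [-0.14  0.19  2.3   0.13  0.33 -1.55]
n 4 row [0.037, -0.005, 0.008, -0.0, 0.006, 0.005] total [ 0.0059 -0.0008  0.0013] [-0.   0.1  0.1]
```

Request:
play_rows(increments=[[0.05,-0.01,0,0,0,0,10],[0.05,-0.01,0.01,0,0,0,10],[0.05,0,0,0,0,0,10],[0.05,0,0,0,0,0,10]])

```text
time_s: 16.15
eef_pos: [0.4834, -0.0195, 0.1613]
eef_rot: [0.268, 1.242, -0.004]
ft_force: [-0.1, 0.4, -4.2]
gripper_width: 0.0254
```

Run:
```python
from kin import *
wh()
pt,Rt=seatT(-.036,-10,(0,.001));plan(pt,Rt,4)
```

```text
h -28.7 lat -0.8 1.1 tilt [-0.16  0.13] ang -9.96 F(A,gx,gy) [-3.5 -2.2  0.4] T [-0.02  0.2  -0.01] w 0.0254 t 16.15 q [-0.14  0.21  2.3   0.14  0.31 -1.56]
n 4 row [0.043, -0.0, 0.015, 0.001, 0.007, 0.005] total [ 0.0069 -0.      0.0024] [0.  0.2 0.1]
```

It is 8.7 mm past the hex top with no resistance, so the socket is going on. Continuing home.

Request:
play_rows(increments=[[0.05,0,0.01,0,0,0,10],[0.05,0,0.01,0,0,0,10],[0.05,0,0,0,0,0,10],[0.05,0,0,0,0,0,10],[0.05,0,0,0,0,0,10]])

```text
time_s: 16.57
eef_pos: [0.4871, -0.019, 0.1578]
eef_rot: [0.269, 1.235, -0.002]
ft_force: [-45.1, -2.3, 80.5]
gripper_width: 0.0256
```

Run:
```python
from kin import *
wh()
```

```text
h -33.6 lat 0.9 2.1 tilt [-0.53  0.05] ang -9.93 F(A,gx,gy) [92.   1.6 -7.1] T [-0.15  2.48  0.08] w 0.0256 t 16.57 q [-0.14  0.22  2.31  0.15  0.29 -1.58]
```

Request:
play_rows(increments=[[0,0,0,0,0,0,10],[0,0,0,0,0,0,14]])

```text
time_s: 16.73
eef_pos: [0.4874, -0.0191, 0.1594]
eef_rot: [0.268, 1.232, -0.003]
ft_force: [-0.7, 0.3, -4.7]
gripper_width: 0.0254
```

Run:
```python
from kin import *
wh()
for n in("side","scene"):
    im=env.camera(n)
    if n=="scene":im=im[120:300,220:420]
    if n=="side": im=im[150:310,230:440]
    cv2.imwrite(f"pics/{n}15.png",cv2.resize(im,(640 ,480),interpolation=cv2.INTER_CUBIC)[:,:,::-1])
```

```text
h -32.4 lat 2.1 2.0 tilt [-0.7   0.05] ang -9.93 F(A,gx,gy) [-3.7 -2.9  0.2] T [ 0.05  0.56 -0.01] w 0.0254 t 16.73 q [-0.14  0.21  2.31  0.15  0.29 -1.58]
```

View pics/side15.png

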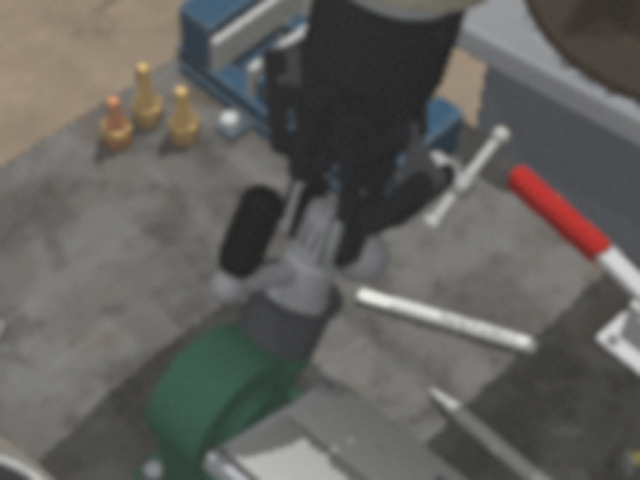

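View pics/scene15.png

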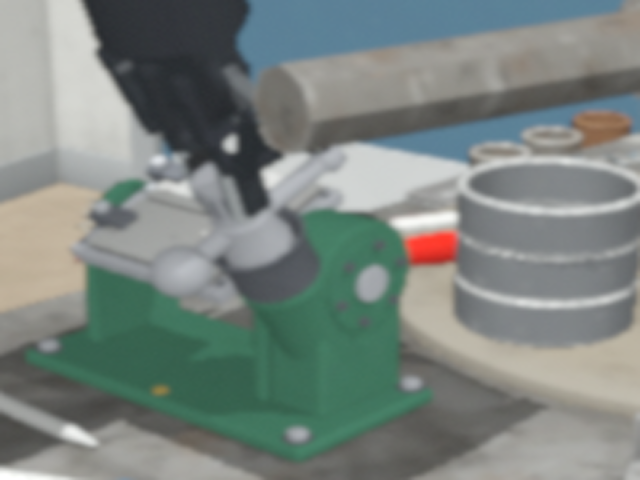

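Only the arm's hub shows above the tube rim, so it looks home. Releasing and backing off.

Request:
play_rows(increments=[[0,0,0,0,0,0,30],[0,0,0,0,0,0,50],[0,0,0,0,0,0,60],[0,0,0,0,0,0,60],[-0.5,0,0,0,0,0,60],[-0.6,0,-0.05,0,0,0,60],[-0.6,0,-0.05,0,0,0,60],[-0.5,0,-0.05,0,0,0,60],[0,0,0,0,0,0,60]])

```text
time_s: 17.58
eef_pos: [0.4525, -0.0177, 0.2412]
eef_rot: [0.268, 1.236, -0.004]
ft_force: [0.8, -1.1, 0.5]
gripper_width: 0.0601
```

Run:
```python
from kin import *
wh()
C=cam("wrist");im=env.camera("wrist");cv2.imwrite("pics/w16.png",im[:,:,::-1])
for a in(-10,):
    for P in ([0,0,.09],[.062,0,.112],[-.046,0,.049],[0,0,.036]):print(P,proj(ORG+RC(a)@P,C).round(1))
for n in("side","scene"):
    im=env.camera(n);cv2.imwrite(f"pics/{n}16f.png",im[:,:,::-1])
    C=cam(n)
    for P in ([0,0,.09],[.062,0,.112],[-.046,0,.049]):print(n,P,proj(ORG+RC(-10)@P,C).round(1))
    if n=="scene":im=im[120:300,220:420]
    if n=="side": im=im[150:310,230:440]
    cv2.imwrite(f"pics/{n}16.png",cv2.resize(im,(640 ,480),interpolation=cv2.INTER_CUBIC)[:,:,::-1])
```

```text
h 55.9 lat 12.7 -0.3 tilt [-0.48  0.1 ] ang -9.94 F(A,gx,gy) [-0.1  1.1 -1. ] T [-0.01  0.14 -0.07] w 0.0601 t 17.58 q [-0.15  0.01  2.26  0.09  0.54 -1.51]
[0, 0, 0.09] [[308.7 261.9]]
[0.062, 0, 0.112] [[308.6 376.1]]
[-0.046, 0, 0.049] [[308.8 185.5]]
[0, 0, 0.036] [[308.9 247.7]]
side [0, 0, 0.09] [[337.9 221.6]]
side [0.062, 0, 0.112] [[316.  215.1]]
side [-0.046, 0, 0.049] [[347.3 237. ]]
scene [0, 0, 0.09] [[288.1 187.1]]
scene [0.062, 0, 0.112] [[310.5 152.7]]
scene [-0.046, 0, 0.049] [[277.3 222.6]]
```

View pics/w16.png

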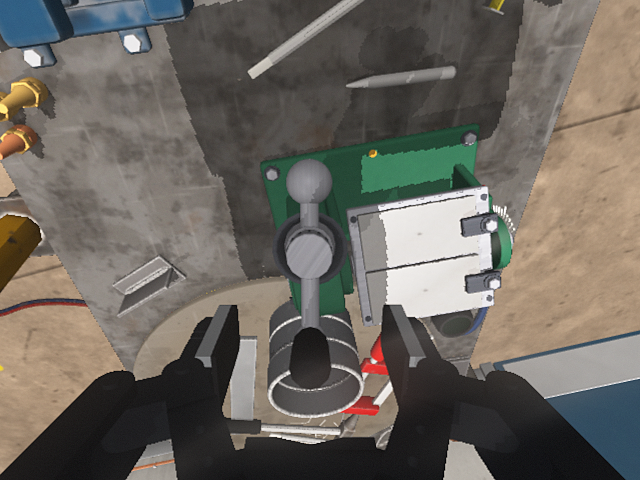

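View pics/scene16.png

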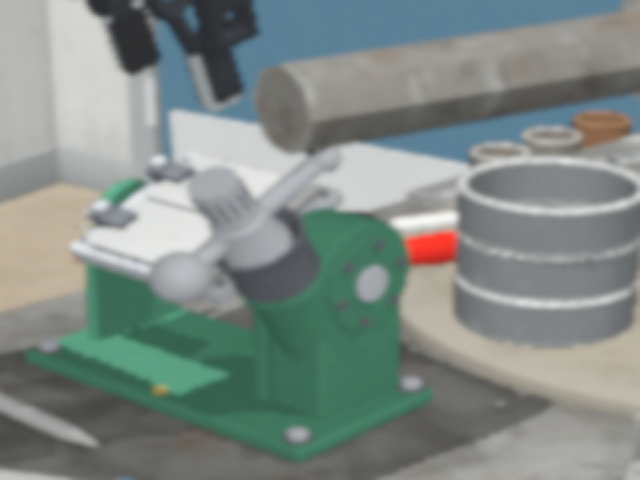

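View pics/side16.png

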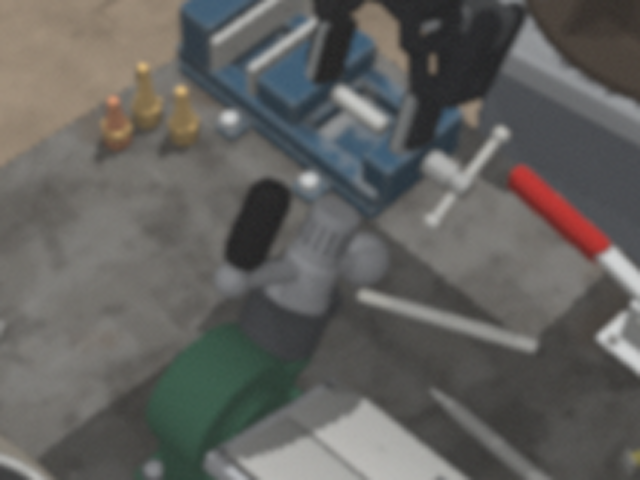

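Run:
```python
from kin import *
S,D=cam("scene"),cam("side")
s=lambda x,y:np.array([220+x/3.2,120+y/2.667]); d=lambda x,y:np.array([230+x/3.048,150+y/3])
m=np.array([.4986,-.0246,.1416])
for n,a,b,z in [("boss",s(217,183),d(335,205),.09),("ball",s(183,278),d(365,258),.049)]:
    X,e=tri([(a,S),(b,D)]);v=X-m;print(n,X.round(4),np.round(e,4),"A",(v@A).round(4),"expect",z-.036,"gx,gy",(v@gx).round(4),(v@gy).round(4))
```

```text
boss [ 0.4663 -0.0227  0.1885] [0.0015 0.0015] A 0.0567 expect 0.054 gx,gy -0.0045 -0.0016
ball [ 0.4514 -0.0101  0.129 ] [0.0022 0.0022] A 0.0133 expect 0.013000000000000005 gx,gy -0.0483 0.0094
```

Run:
```python
from kin import *
S,D=cam("scene"),cam("side");z=np.load("c2.npz");W=(float(z["f"]),float(z["cx"]),float(z["cy"]),z["E"])
s=lambda x,y:np.array([220+x/3.6,160+y/3.3]); d=lambda x,y:np.array([230+x/3,190+y/3])
c=[("r-",s(245,228),d(325,262),(375,203)),("r+",s(85,175),d(483,385),(543,203)),("f-",s(380,108),d(207,333),(374,348)),("f+",s(200,65),d(365,480),(535,348))]
ps={}
for n,a,b,w in c:
    X,e=tri([(a,S),(b,D),(w,W)]);ps[n]=X;print(n,X.round(4),np.round(e,4))
px=np.array([np.cos(YAW),np.sin(YAW),0])
for k in "-+":
    v=ps["f"+k]-ps["r"+k];print(np.linalg.norm(v),"tilt",np.arctan2(v[2],v@px))
```

```text
r- [0.512  0.0127 0.0913] [0.0012 0.0011 0.0016]
r+ [0.5247 0.1316 0.0917] [0.0029 0.0009 0.0022]
f- [0.61   0.0015 0.1349] [0.0019 0.0011 0.0022]
f+ [0.6234 0.1234 0.1334] [0.0062 0.0047 0.0039]
0.10780610005418044 tilt 0.41732760047032214
0.10743985966936824 tilt 0.39898712102544415
```

The crank looks home: boss and ball come out about 3 mm and under 1 mm from their expected heights. The table tilt is about 0.41 to 0.42 rad, so it needs about 1.3 turns clockwise. Next I'll approach the handle.

```bash
cat >> kin.py <<'E'
CEN=ORG+gy*.0012+gx*.0003
DL=18
RH=tp(RS(0),DL)
GP=np.array([-.021,0,0])
def hpos(a,back=0,zz=.087):
    t=np.radians(a);return CEN+A*zz+.062*(gx*np.cos(t)+gy*np.sin(t))-RH@(GP+np.array([back,0,0]))
def hang(s=None):
    s=s or env.observe();g=s["eef_pos"]+toolR(s)@GP-CEN
    print("ang",np.degrees(np.arctan2(g@gy,g@gx)).round(1),"rad",(np.hypot(g@gy,g@gx)*1e3).round(1),"z",(g@A*1e3).round(1),"F",s["ft_force"].round(1),"Fgx,gy",(s["ft_force"]@gx).round(1),(s["ft_force"]@gy).round(1),"rot err",np.degrees(R.from_matrix(toolR(s).T@RH).as_rotvec()).round(1),"w",round(s["gripper_width"],4),"t",round(s["time_s"],2))
    return np.degrees(np.arctan2(g@gy,g@gx))
E
python3 - <<'E'
from kin import *
for q in plan(hpos(-10,.055),RH,5):print(q)
print(hpos(-10))
E
```

```text
n 5 row [0.038, -0.015, 0.348, -0.322, 0.225, -0.084] total [0.0108 0.0015 0.069 ] [-9.7  6.7 -2.5]
[0.465, -0.022, 0.241]
[0.479, -0.026, 0.244]
[0.492, -0.029, 0.246]
[0.506, -0.032, 0.248]
[0.519, -0.035, 0.25]
[ 0.5305978  -0.03592879  0.19610445]
```

Request:
play_rows(increments=[[0.04,-0.01,0.35,-0.32,0.22,-0.08,60],[0.04,-0.01,0.35,-0.32,0.22,-0.08,60],[0.04,-0.01,0.35,-0.32,0.22,-0.08,60],[0.04,-0.02,0.35,-0.32,0.22,-0.08,60],[0.04,-0.02,0.35,-0.32,0.22,-0.08,60],[0,0,0,0,0,0,60]])

```text
time_s: 18.23
eef_pos: [0.5208, -0.0349, 0.2417]
eef_rot: [-0.002, 1.374, -0.103]
ft_force: [-0.8, -0.4, -0.4]
gripper_width: 0.0601
```

Run:
```python
from kin import *
hang();plan(hpos(-10,0),RH,4)
C=cam("wrist");im=env.camera("wrist");cv2.imwrite("pics/w17.png",im[:,:,::-1])
print(proj(CEN+RC(-10)@[.062,0,.112],C),proj(CEN+RC(-10)@[.062,0,.061],C),proj(CEN+RC(-10)@[0,0,.09],C))
```

```text
ang -8.2 rad 76.4 z 131.4 F [-0.8 -0.4 -0.4] Fgx,gy -0.8 -0.5 rot err [ 0.4 -0.7 -0.1] w 0.0601 t 18.23
n 4 row [0.292, 0.0, 0.003, 0.016, -0.03, -0.002] total [0.0467 0.     0.0007] [ 0.4 -0.7 -0.1]
[[312.40113794 287.35563416]] [[311.55457558 275.95678766]] [[333.47623284 163.95839891]]
```

View pics/w17.png

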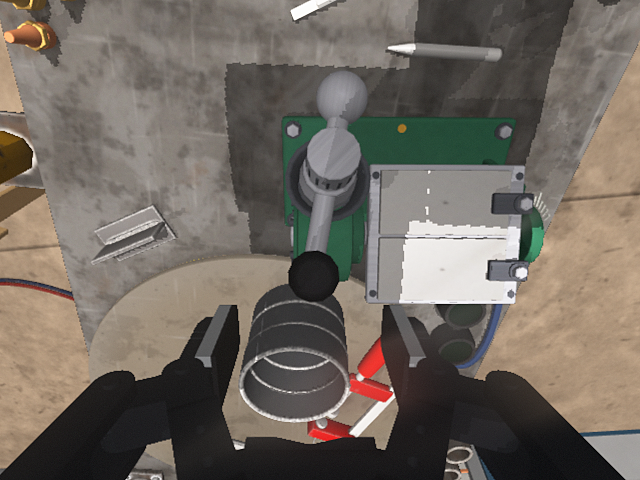

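Run:
```python
from kin import *
C=cam("wrist")
im=cv2.imread("pics/w17.png")
for P,c in (([.062,0,.112],(0,0,255)),([.062,0,.061],(0,0,255)),([0,0,.09],(0,0,255)),([-.046,0,.049],(0,0,255)),([0,0,.049],(0,0,255))):
    uv=proj(CEN+RC(-10)@P,C)[0];print(P,uv.round(1));cv2.circle(im,tuple(uv.astype(int)),2,c,-1)
t=np.linspace(0,2*np.pi,60)
for rr,hh in((.0245,.036),(.019,.036)):
    for a in t:
        uv=proj(CEN+A*hh+rr*(gx*np.cos(a)+gy*np.sin(a)),C)[0];cv2.circle(im,tuple(uv.astype(int)),1,(0,255,255),-1)
cv2.imwrite("pics/w17z.png",cv2.resize(im[60:320,220:460],None,fx=2.3,fy=2.3,interpolation=cv2.INTER_CUBIC))
```

```text
[0.062, 0, 0.112] [312.  291.5]
[0.062, 0, 0.061] [311.2 279.3]
[0, 0, 0.09] [332.9 167.8]
[-0.046, 0, 0.049] [341.7 107.8]
[0, 0, 0.049] [328.7 180. ]
```

View pics/w17z.png

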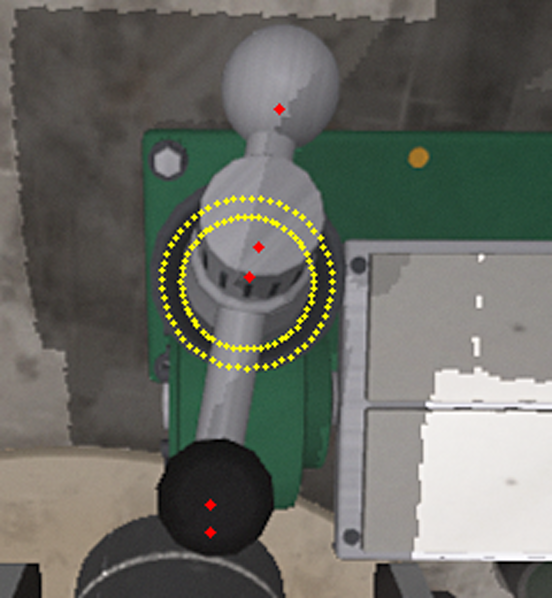

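The crank leans about 3° within its play, and the handle top is at (313,275). I'll go down onto the handle 4 mm further towards the robot.

Request:
play_rows(increments=[[0.3,0,-0.03,0.02,-0.03,0,60],[0.3,0,-0.03,0.02,-0.03,0,60],[0.3,0,-0.02,0,-0.02,0,60],[0.2,0,0,0,-0.02,0,60],[0,0,0,0,0,0,60]])

```text
time_s: 18.7
eef_pos: [0.5209, -0.0341, 0.1897]
eef_rot: [0.017, 1.371, -0.092]
ft_force: [-0.8, 0.3, -0.1]
gripper_width: 0.06
```

Run:
```python
from kin import *
hang();plan(hpos(-10,0)-gx*.003,RH,1)
C=cam("wrist");im=env.camera("wrist");cv2.imwrite("pics/w18.png",im[:,:,::-1])
im=env.camera("scene");cv2.imwrite("pics/scene18.png",cv2.resize(im[100:280,220:420],(640 ,480),interpolation=cv2.INTER_CUBIC)[:,:,::-1])
```

```text
ang -11.4 rad 50.5 z 86.3 F [-0.8  0.3 -0.1] Fgx,gy -0.8 0.2 rot err [-0.2 -0.5 -0.2] w 0.06 t 18.7
n 1 row [-0.084, -0.02, 0.202, -0.026, -0.091, -0.028] total [-0.0033 -0.0008  0.0081] [-0.2 -0.5 -0.2]
```

View pics/w18.png

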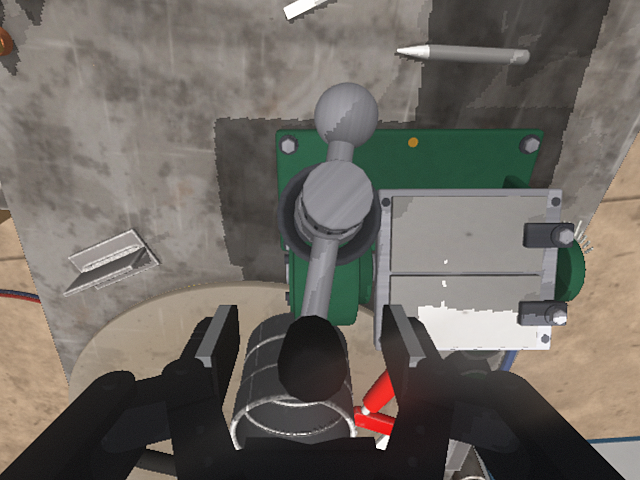

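View pics/scene18.png

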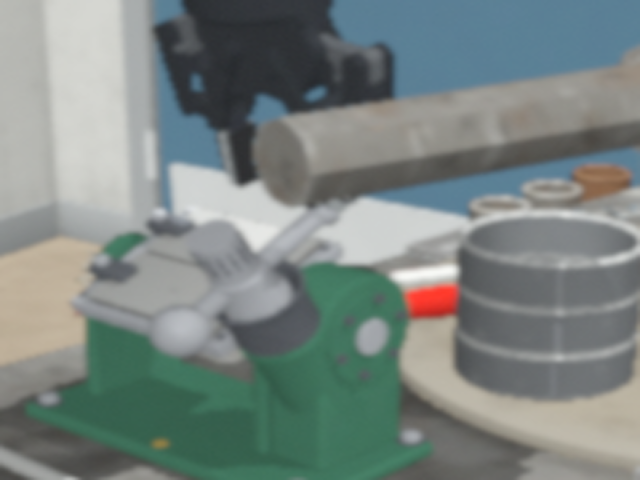

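Request:
play_rows(increments=[[-0.05,-0.02,0.2,-0.02,-0.08,-0.02,50],[0,0,0,0,0,0,45]])

```text
time_s: 18.97
eef_pos: [0.5291, -0.0358, 0.1955]
eef_rot: [0.004, 1.36, -0.104]
ft_force: [0.2, 0.4, -0.2]
gripper_width: 0.0449
```

Run:
```python
from kin import *
hang();plan(hpos(-10,0)-gx*.003,RH,1)
im=env.camera("wrist");cv2.imwrite("pics/w19.png",im[:,:,::-1])
```

```text
ang -10.3 rad 60.4 z 87.2 F [ 0.2  0.4 -0.2] Fgx,gy -0.0 0.4 rot err [-0.   0.1 -0. ] w 0.0449 t 18.97
n 1 row [0.015, 0.002, -0.032, -0.006, 0.009, -0.007] total [ 0.0006  0.0001 -0.0013] [-0.   0.1 -0. ]
```

View pics/w19.png

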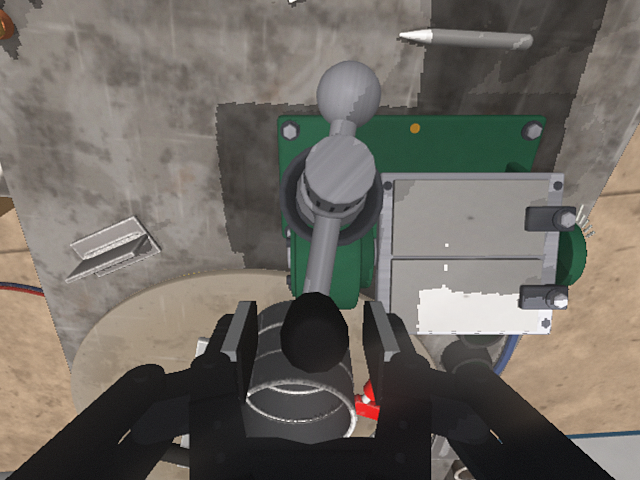

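Request:
play_rows(grip_force=30, increments=[[0,0,-0.02,0,0,0,30],[0,0,0,0,0,0,10],[0,0,0,0,0,0,10],[0,0,0,0,0,0,10]])

```text
time_s: 19.35
eef_pos: [0.5277, -0.0356, 0.1961]
eef_rot: [0.005, 1.36, -0.103]
ft_force: [-0.4, 0.3, -2.5]
gripper_width: 0.0229
```

```bash
cat >> kin.py <<'E'
def rows(a0,da,n,r=None,s=None):
    s=s or env.observe();T=toolR(s);g=s["eef_pos"]+T@GP-CEN
    v=lambda a,r:r*(gx*np.cos(np.radians(a))+gy*np.sin(np.radians(a)))
    out=[];r0=np.hypot(g@gx,g@gy)
    for k in range(n):
        d=v(a0+da*(k+1),62e-3)-v(a0+da*k,62e-3)
        out.append((T.T@d/.04).round(2).tolist())
    print(out)
E
python3 - <<'E'
from kin import *
a=hang();rows(a,-8,6)
im=env.camera("wrist");cv2.imwrite("pics/w20.png",im[:,:,::-1])
E
```

```text
ang -10.4 rad 59.4 z 88.5 F [-0.4  0.3 -2.5] Fgx,gy -1.6 0.3 rot err [-0.   0.1 -0.1] w 0.0229 t 19.35
[[0.02, -0.21, -0.05], [0.03, -0.2, -0.08], [0.03, -0.19, -0.1], [0.04, -0.17, -0.13], [0.05, -0.15, -0.15], [0.05, -0.13, -0.17]]
```

View pics/w20.png

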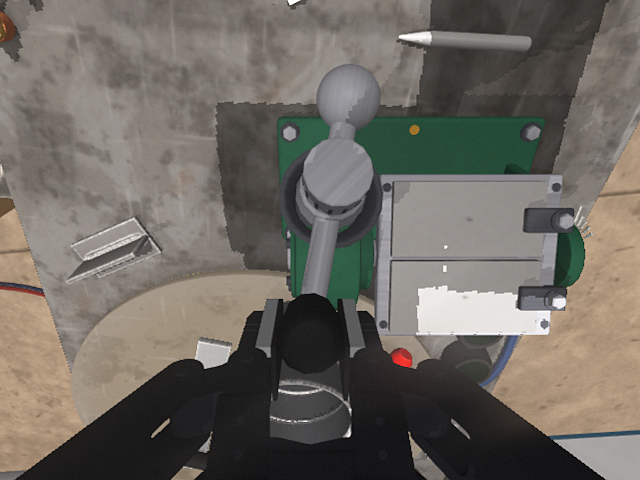

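The handle is gripped (opening 22.9 mm). First small test turn clockwise.

Request:
play_rows(increments=[[0.02,-0.21,-0.05,0,0,0,10],[0.03,-0.2,-0.08,0,0,0,10],[0.03,-0.19,-0.1,0,0,0,10],[0.04,-0.17,-0.13,0,0,0,10]])

```text
time_s: 19.73
eef_pos: [0.512, -0.0646, 0.1884]
eef_rot: [0.015, 1.358, -0.091]
ft_force: [5.9, 10.4, -8.3]
gripper_width: 0.0232
```

Run:
```python
from kin import *
a=hang();rows(a,-8,8)
```

```text
ang -43.3 rad 60.3 z 88.1 F [ 5.9 10.4 -8.3] Fgx,gy 0.0 11.0 rot err [ 0.   0.2 -0.2] w 0.0232 t 19.73
[[0.05, -0.15, -0.15], [0.05, -0.12, -0.17], [0.06, -0.1, -0.18], [0.06, -0.07, -0.2], [0.06, -0.04, -0.2], [0.07, -0.01, -0.21], [0.07, 0.02, -0.2], [0.06, 0.05, -0.2]]
```

Request:
play_rows(increments=[[0.05,-0.15,-0.15,0,0,0,10],[0.05,-0.12,-0.17,0,0,0,10],[0.06,-0.1,-0.18,0,0,0,10],[0.06,-0.07,-0.2,0,0,0,10],[0.06,-0.04,-0.2,0,0,0,10],[0.07,-0.01,-0.21,0,0,0,10]])

```text
time_s: 20.23
eef_pos: [0.4715, -0.0813, 0.1639]
eef_rot: [0.036, 1.35, -0.074]
ft_force: [13.1, 11.1, -6.7]
gripper_width: 0.023
```

Run:
```python
from kin import *
a=hang();rows(a,-8,10)
im=env.camera("wrist");cv2.imwrite("pics/w21.png",im[:,:,::-1])
```

```text
ang -91.8 rad 62.4 z 86.1 F [13.1 11.1 -6.7] Fgx,gy 6.9 12.5 rot err [-0.2  0.6 -0.4] w 0.023 t 20.23
[[0.06, 0.02, -0.21], [0.06, 0.05, -0.2], [0.06, 0.08, -0.19], [0.06, 0.11, -0.18], [0.05, 0.13, -0.16], [0.05, 0.15, -0.14], [0.04, 0.17, -0.12], [0.03, 0.19, -0.1], [0.02, 0.2, -0.07], [0.02, 0.21, -0.04]]
```

View pics/w21.png

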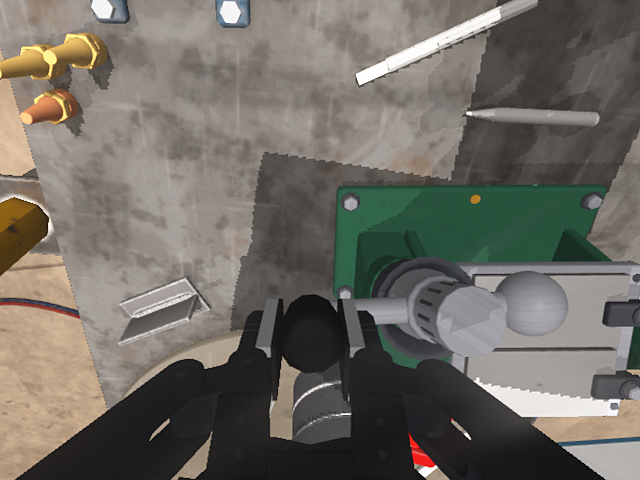

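Turning well, with the handle still centred in the pads at (310,335). Continuing.

Request:
play_rows(increments=[[0.06,0.02,-0.21,-0.03,0.05,-0.03,10],[0.06,0.05,-0.2,0,0.05,-0.03,10],[0.06,0.08,-0.19,0,0,0,10],[0.06,0.11,-0.18,0,0,0,10],[0.05,0.13,-0.16,0,0,0,10],[0.05,0.15,-0.14,0,0,0,10],[0.04,0.17,-0.12,0,0,0,10]])

```text
time_s: 20.87
eef_pos: [0.4358, -0.0558, 0.1408]
eef_rot: [-0.023, 1.343, -0.133]
ft_force: [-0.8, -8.8, -0.9]
gripper_width: 0.0231
```

Run:
```python
from kin import *
a=hang();rows(a,-8,8);print(env.observe()["q"].round(2))
```

```text
ang -139.1 rad 61.9 z 85.3 F [-0.8 -8.8 -0.9] Fgx,gy -0.3 -8.8 rot err [-0.2  1.   0.3] w 0.0231 t 20.87
[[0.04, 0.17, -0.12], [0.03, 0.19, -0.1], [0.02, 0.2, -0.07], [0.01, 0.21, -0.05], [0.0, 0.22, -0.02], [-0.0, 0.22, 0.01], [-0.01, 0.21, 0.04], [-0.02, 0.2, 0.07]]
[-0.21  0.22  2.33  0.05  0.37 -1.72]
```

Request:
play_rows(increments=[[0,0.17,-0.12,0,0.08,0.03,10],[0.01,0.19,-0.1,0,0.08,0.02,10],[0.01,0.2,-0.07,0,0,0,10],[0.01,0.21,-0.05,0,0,0,10],[0,0.22,-0.02,0,0,0,10],[0,0.22,0.01,0,0,0,10],[-0.01,0.21,0.04,0,0,0,10],[-0.02,0.2,0.07,0,0,0,10]])

```text
time_s: 21.53
eef_pos: [0.4325, 0.0046, 0.1374]
eef_rot: [-0.021, 1.358, -0.135]
ft_force: [-1.3, -4.8, -3.8]
gripper_width: 0.0229
```

Run:
```python
from kin import *
a=hang();rows(a,-8,9);print(env.observe()["q"].round(2))
im=env.camera("wrist");cv2.imwrite("pics/w22.png",im[:,:,::-1])
```

```text
ang 161.3 rad 59.8 z 87.1 F [-1.3 -4.8 -3.8] Fgx,gy -2.6 -4.9 rot err [-0.4  0.2  0.3] w 0.0229 t 21.53
[[-0.03, 0.2, 0.08], [-0.03, 0.19, 0.1], [-0.04, 0.17, 0.13], [-0.05, 0.15, 0.15], [-0.05, 0.13, 0.17], [-0.06, 0.1, 0.18], [-0.06, 0.07, 0.19], [-0.07, 0.04, 0.2], [-0.07, 0.01, 0.21]]
[-0.04  0.22  2.33 -0.05  0.38 -1.45]
```

View pics/w22.png

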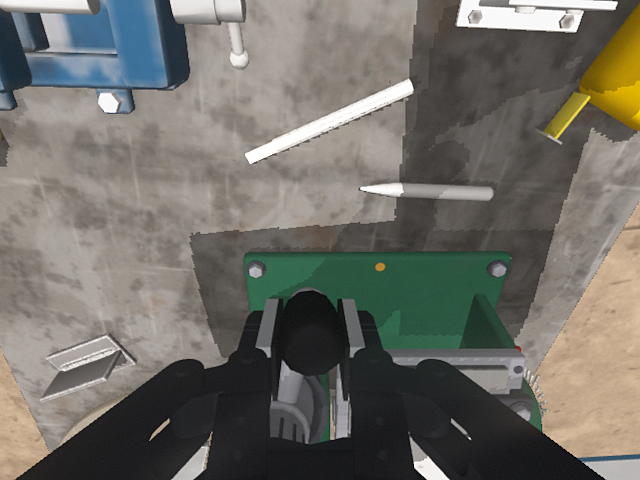

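Request:
play_rows(increments=[[-0.03,0.2,0.08,-0.03,0,0.02,10],[-0.03,0.19,0.1,-0.02,0,0.02,10],[-0.04,0.17,0.13,0,0,0,10],[-0.05,0.15,0.15,0,0,0,10],[-0.05,0.13,0.17,0,0,0,10],[-0.06,0.1,0.18,0,0,0,10],[-0.06,0.07,0.19,0,0,0,10],[-0.07,0.04,0.2,0,0,0,10]])

```text
time_s: 22.25
eef_pos: [0.47, 0.0386, 0.1577]
eef_rot: [-0.03, 1.38, -0.138]
ft_force: [-14.3, 12.3, 0.0]
gripper_width: 0.023
```

Run:
```python
from kin import *
a=hang();rows(a,-8,9)
im=env.camera("scene");cv2.imwrite("pics/scene23.png",cv2.resize(im[100:280,200:420],(640 ,480),interpolation=cv2.INTER_CUBIC)[:,:,::-1])
```

```text
ang 106.5 rad 59.4 z 87.8 F [-14.3  12.3   0. ] Fgx,gy -13.4 10.7 rot err [-0.  -1.1  0.3] w 0.023 t 22.25
[[-0.07, 0.05, 0.2], [-0.07, 0.02, 0.2], [-0.07, -0.01, 0.2], [-0.07, -0.04, 0.2], [-0.07, -0.07, 0.19], [-0.06, -0.1, 0.18], [-0.06, -0.13, 0.17], [-0.05, -0.15, 0.15], [-0.04, -0.17, 0.13]]
```

View pics/scene23.png

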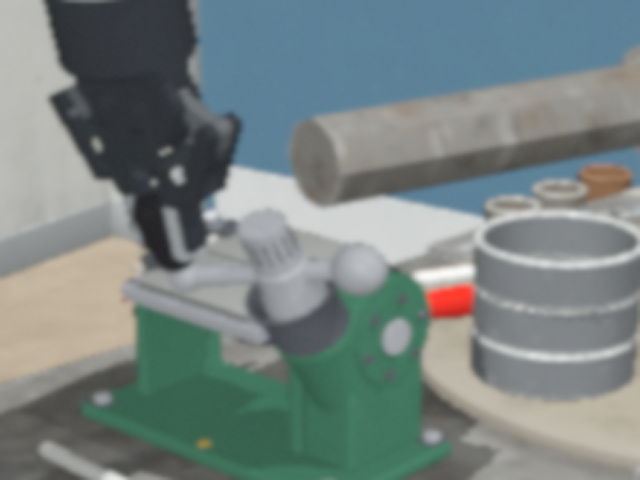

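Request:
play_rows(increments=[[-0.06,0.06,0.2,0,-0.1,0.03,10],[-0.06,0.03,0.2,0,-0.08,0.02,10],[-0.07,0,0.2,0,0,0,10],[-0.07,-0.03,0.2,0,0,0,10],[-0.07,-0.06,0.19,0,0,0,10],[-0.06,-0.09,0.18,0,0,0,10],[-0.06,-0.12,0.17,0,0,0,10],[-0.05,-0.15,0.15,0,0,0,10]])

```text
time_s: 22.97
eef_pos: [0.5174, 0.0222, 0.1872]
eef_rot: [0.055, 1.373, -0.053]
ft_force: [5.4, 12.6, -2.6]
gripper_width: 0.0231
```

Run:
```python
from kin import *
a=hang();rows(a,-8,9)
im=env.camera("wrist");cv2.imwrite("pics/w24.png",im[:,:,::-1])
```

```text
ang 48.5 rad 60.6 z 88.9 F [ 5.4 12.6 -2.6] Fgx,gy 2.2 13.1 rot err [-0.2 -0.7 -0.6] w 0.0231 t 22.97
[[-0.05, -0.15, 0.14], [-0.04, -0.17, 0.12], [-0.04, -0.19, 0.1], [-0.03, -0.2, 0.07], [-0.02, -0.21, 0.05], [-0.01, -0.22, 0.02], [0.0, -0.22, -0.01], [0.01, -0.21, -0.04], [0.02, -0.2, -0.07]]
```

View pics/w24.png

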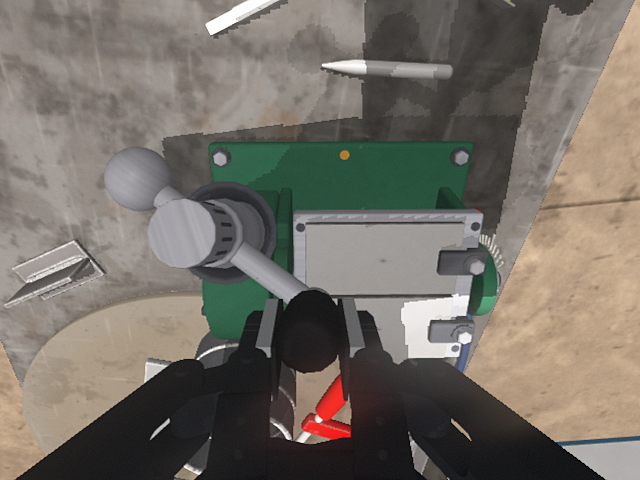

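Still fine. Turned about 311° so far.

Request:
play_rows(increments=[[-0.03,-0.15,0.14,-0.03,-0.06,-0.06,10],[-0.03,-0.17,0.12,0,-0.06,-0.04,10],[-0.03,-0.19,0.1,0,0,0,10],[-0.03,-0.2,0.07,0,0,0,10],[-0.02,-0.21,0.05,0,0,0,10],[-0.01,-0.22,0.02,0,0,0,10],[0,-0.22,-0.01,0,0,0,10],[0.01,-0.21,-0.04,0,0,0,10]])

```text
time_s: 23.68
eef_pos: [0.529, -0.0454, 0.196]
eef_rot: [0.031, 1.358, -0.074]
ft_force: [-0.2, 7.7, -5.9]
gripper_width: 0.0232
```

Run:
```python
from kin import *
a=hang();rows(a,-8,9)
for n in("scene","side"):
    im=env.camera(n);cv2.imwrite(f"pics/{n}25f.png",im[:,:,::-1])
cv2.imwrite("pics/side25.png",cv2.resize(im[190:390,230:430],None,fx=3,fy=3,interpolation=cv2.INTER_CUBIC)[:,:,::-1])
im=cv2.imread("pics/scene25f.png");cv2.imwrite("pics/scene25.png",cv2.resize(im[160:340,220:440],None,fx=3.6,fy=3.3,interpolation=cv2.INTER_CUBIC))
```

```text
ang -18.7 rad 63.8 z 87.2 F [-0.2  7.7 -5.9] Fgx,gy -3.8 7.6 rot err [ 0.1  0.2 -0.4] w 0.0232 t 23.68
[[0.02, -0.2, -0.08], [0.03, -0.19, -0.11], [0.04, -0.17, -0.13], [0.05, -0.15, -0.15], [0.05, -0.13, -0.17], [0.06, -0.1, -0.18], [0.06, -0.07, -0.19], [0.06, -0.04, -0.2], [0.07, -0.01, -0.21]]
```

View pics/side25.png

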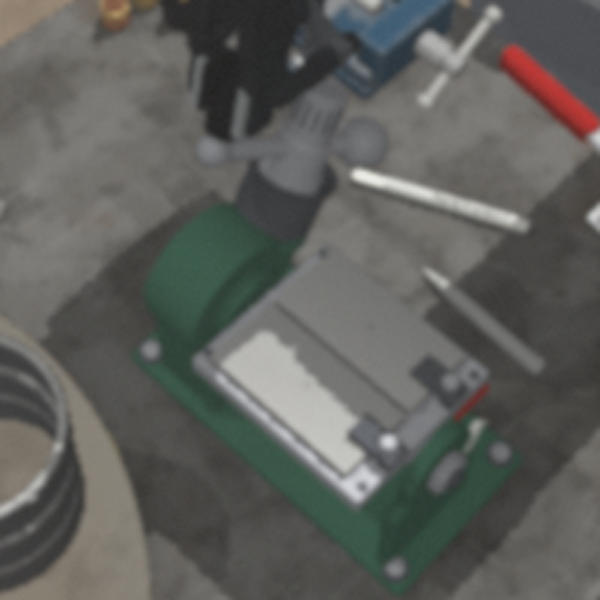

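View pics/scene25.png

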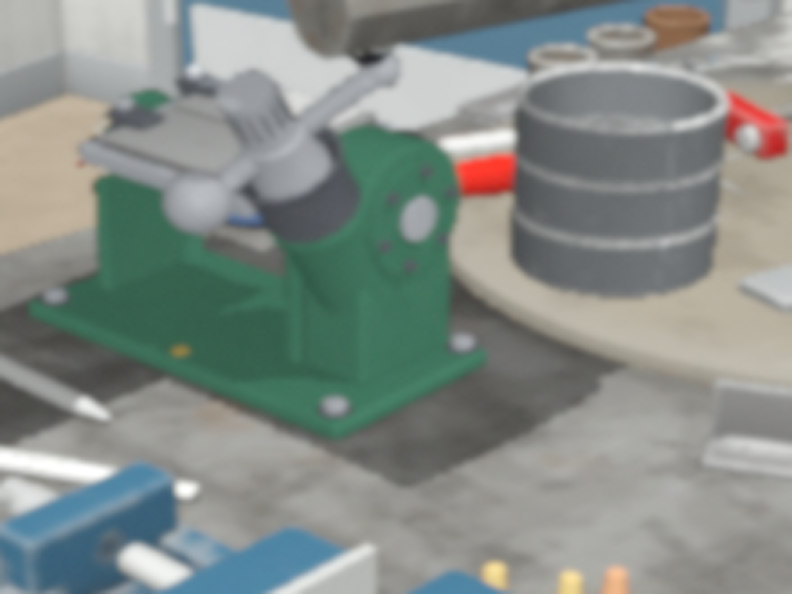

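```bash
cat > tilt.py <<'E'
from kin import *
S,D=cam("scene"),cam("side");z=np.load("c2.npz");W=(float(z["f"]),float(z["cx"]),float(z["cy"]),z["E"])
s=lambda x,y:np.array([220+x/3.6,160+y/3.3]); d=lambda x,y:np.array([230+x/3,190+y/3])
c0={"r-":[(S,s(245,228)),(D,d(325,262)),(W,(375,203))],"r+":[(S,s(85,175)),(D,d(483,385)),(W,(543,203))],"f-":[(S,s(380,108)),(D,d(207,333)),(W,(374,348))],"f+":[(D,d(365,480)),(W,(535,348))]}
sg={"r-":(-1,-1),"r+":(-1,1),"f-":(1,-1),"f+":(1,1)}
def tiltfit(c1):
    def f(p):
        cx,cy,off,t0,t1,yaw,ex,cz=p;r=[]
        for c,t in((c0,t0),(c1,t1)):
            for k,obs in c.items():
                L=np.array([sg[k][0]*.056+ex,sg[k][1]*.061,off])
                # positive tilt: -x edge down => rotate about +y by -t
                P=np.array([cx,cy,cz])+R.from_euler('z',yaw).apply(R.from_euler('y',-t).apply(L))
                for C,uv in obs:r+=list(proj(P,C)[0]-uv)
        return np.r_[r,(yaw-YAW)*100,ex*300,(cz-.1)*500]
    q=least_squares(f,[.567,.067,.015,.42,.1,YAW,0,.1],loss='soft_l1');print(q.x.round(4),np.round(q.fun,1))
E
python3 - <<'E'
from tilt import *
tiltfit({"r-":[(D,d(325,249))],"r+":[(S,s(84,148)),(D,d(488,375))],"f-":[(D,d(197,358))],"f+":[(D,d(360,503))]})
E
```

```text
[ 0.574   0.067   0.0156  0.4233  0.1547 -0.1058  0.0007  0.0994] [ 0.   1.1  0.1 -1.   1.1 -0.1 -2.5 -0.4  0.8  0.9 -1.1 -1.3  0.8 -2.5
 -1.6  0.9  0.3  1.3  2.   0.6 -1.6  0.4  0.5 -1.1 -2.8  0.2  0.3  0.2
 -1.6 -0.4 -0.3 -0.2  0.1  0.2 -0.3]
```

Request:
play_rows(increments=[[0.02,-0.2,-0.08,0,0.03,-0.04,10],[0.03,-0.19,-0.11,0,0,-0.03,10],[0.04,-0.17,-0.13,0,0,0,10],[0.05,-0.15,-0.15,0,0,0,10],[0.05,-0.13,-0.17,0,0,0,10],[0.06,-0.1,-0.18,0,0,0,10],[0.06,-0.07,-0.19,0,0,0,10],[0.06,-0.04,-0.2,0,0,0,10]])

```text
time_s: 24.45
eef_pos: [0.482, -0.0816, 0.1708]
eef_rot: [0.018, 1.355, -0.09]
ft_force: [8.6, 9.9, -4.7]
gripper_width: 0.0229
```

Run:
```python
from kin import *
a=hang();rows(a,-8,9)
```

```text
ang -80.1 rad 62.4 z 86.8 F [ 8.6  9.9 -4.7] Fgx,gy 4.1 10.7 rot err [-0.1  0.4 -0.2] w 0.0229 t 24.45
[[0.07, -0.02, -0.2], [0.07, 0.01, -0.21], [0.06, 0.04, -0.2], [0.06, 0.07, -0.2], [0.06, 0.09, -0.19], [0.05, 0.12, -0.17], [0.05, 0.14, -0.15], [0.04, 0.17, -0.13], [0.04, 0.18, -0.11]]
```

Request:
play_rows(increments=[[0.06,-0.02,-0.2,0,0.05,-0.03,10],[0.06,0.01,-0.21,0,0,0,10],[0.06,0.04,-0.2,0,0,0,10],[0.06,0.07,-0.2,0,0,0,10],[0.06,0.09,-0.19,0,0,0,10],[0.05,0.12,-0.17,0,0,0,10],[0.03,0.1,-0.1,0,0,0,10],[0,0,0,0,0,0,10]])

```text
time_s: 25.12
eef_pos: [0.4442, -0.0651, 0.1487]
eef_rot: [-0.026, 1.339, -0.135]
ft_force: [3.8, -3.6, -5.7]
gripper_width: 0.0235
```

Run:
```python
from kin import *
a=hang();rows(a,-8,4)
for n in("scene","side","wrist"):
    im=env.camera(n);cv2.imwrite(f"pics/{n}26f.png",im[:,:,::-1])
    if n=="side":cv2.imwrite("pics/side26.png",cv2.resize(im[190:390,230:430],None,fx=3,fy=3,interpolation=cv2.INTER_CUBIC)[:,:,::-1])
im=cv2.imread("pics/scene26f.png");cv2.imwrite("pics/scene26.png",cv2.resize(im[160:340,220:440],None,fx=3.6,fy=3.3,interpolation=cv2.INTER_CUBIC))
```

```text
ang -125.5 rad 60.0 z 87.5 F [ 3.8 -3.6 -5.7] Fgx,gy 0.7 -3.2 rot err [-0.1  1.3  0.4] w 0.0235 t 25.12
[[0.05, 0.14, -0.16], [0.04, 0.16, -0.14], [0.03, 0.18, -0.12], [0.03, 0.19, -0.09]]
```

View pics/side26.png

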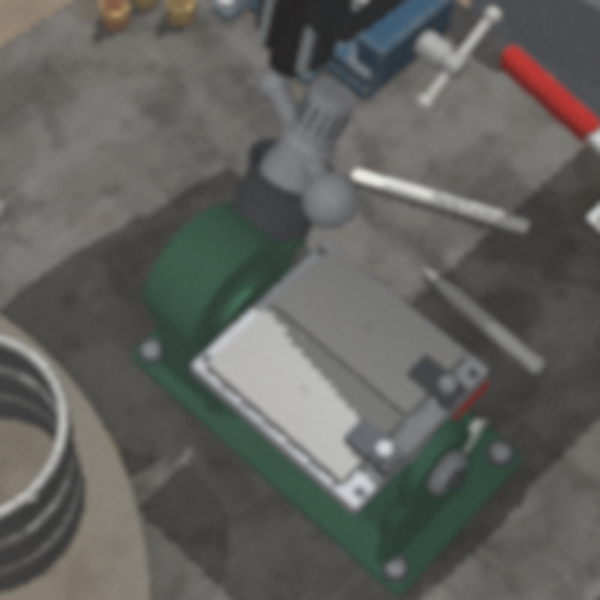

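View pics/scene26.png

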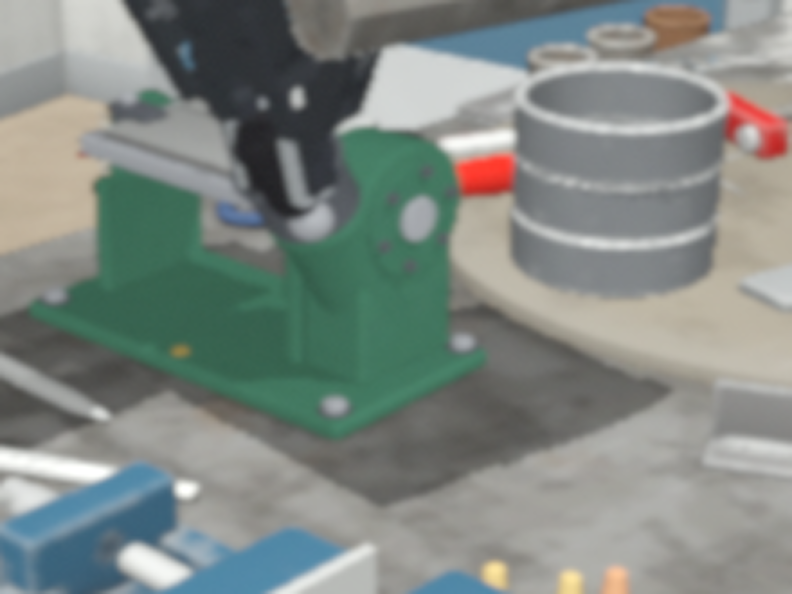

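Run:
```python
from tilt import *
tiltfit({"r-":[(D,d(322,245))],"r+":[(S,s(82,138)),(D,d(488,370))],"f-":[(D,d(191,367))],"f+":[(D,d(355,512))]})
tiltfit({"r-":[(D,d(322,245))],"f-":[(D,d(191,367))],"f+":[(D,d(355,512))]})
```

```text
[ 0.573   0.067   0.0156  0.4228  0.0267 -0.1052  0.0018  0.0989] [ 0.1  1.1  0.  -1.   0.9 -0.1 -2.5 -0.3  0.8  0.8 -1.2 -1.3  0.9 -2.4
 -1.7  0.9  0.2  1.3  2.   0.5 -1.8  0.4  0.9 -1.2 -1.8 -0.4  0.2  0.6
 -0.6 -0.3 -0.1 -0.2  0.2  0.5 -0.6]
[ 0.5734  0.0671  0.0155  0.4232  0.0206 -0.1059  0.0013  0.0992] [-0.   1.1  0.1 -1.   1.1 -0.2 -2.5 -0.4  0.8  0.9 -1.  -1.3  0.8 -2.5
 -1.6  0.9  0.3  1.3  2.   0.6 -1.6  0.4  1.  -1.4 -0.5 -0.3 -0.  -0.1
  0.1  0.4 -0.4]
```

Vision gives about 0.02 to 0.03 rad left, and the crank angle gives about 0.014. About 20° more should centre it.

Request:
play_rows(increments=[[0.05,0.14,-0.16,0,0.08,0.03,10],[0.04,0.16,-0.14,0,0.08,0.03,10],[0.03,0.14,-0.1,0,0.04,0,10],[0,0,0,0,0,0,10]])

```text
time_s: 25.6
eef_pos: [0.4332, -0.0484, 0.1412]
eef_rot: [-0.012, 1.357, -0.12]
ft_force: [-0.5, -4.5, -5.1]
gripper_width: 0.0235
```

Run:
```python
from kin import *
a=hang();print(env.observe()["q"].round(2))
```

```text
ang -145.7 rad 59.6 z 87.3 F [-0.5 -4.5 -5.1] Fgx,gy -2.5 -4.5 rot err [-0.1  0.3  0.2] w 0.0235 t 25.6
[-0.19  0.22  2.32  0.04  0.39 -1.69]
```

Request:
play_rows(increments=[[0,0,0,0,0,0,26],[0,0,0,0,0,0,32],[0,0,0,0,0,0,40],[0,0,0,0,0,0,44],[-0.3,0,-0.03,0,0,0,44],[-0.5,0,-0.05,0,0,0,44],[-0.6,0,-0.05,0,0,0,44],[-0.6,0,-0.05,0,0,0,44],[0,0,0,0,0,0,44]])

```text
time_s: 26.35
eef_pos: [0.409, -0.0463, 0.2208]
eef_rot: [-0.013, 1.357, -0.121]
ft_force: [1.2, -0.4, -0.2]
gripper_width: 0.0442
```

Run:
```python
from kin import *
a=hang()
for n in("scene","side","wrist"):
    im=env.camera(n);cv2.imwrite(f"pics/{n}27f.png",im[:,:,::-1])
    if n=="side":cv2.imwrite("pics/side27.png",cv2.resize(im[190:390,230:430],None,fx=3,fy=3,interpolation=cv2.INTER_CUBIC)[:,:,::-1])
im=cv2.imread("pics/scene27f.png");cv2.imwrite("pics/scene27.png",cv2.resize(im[160:340,220:440],None,fx=3.6,fy=3.3,interpolation=cv2.INTER_CUBIC))
```

```text
ang -131.9 rad 45.6 z 168.3 F [ 1.2 -0.4 -0.2] Fgx,gy 1.0 -0.2 rot err [-0.1  0.2  0.2] w 0.0442 t 26.35
```

View pics/side27.png

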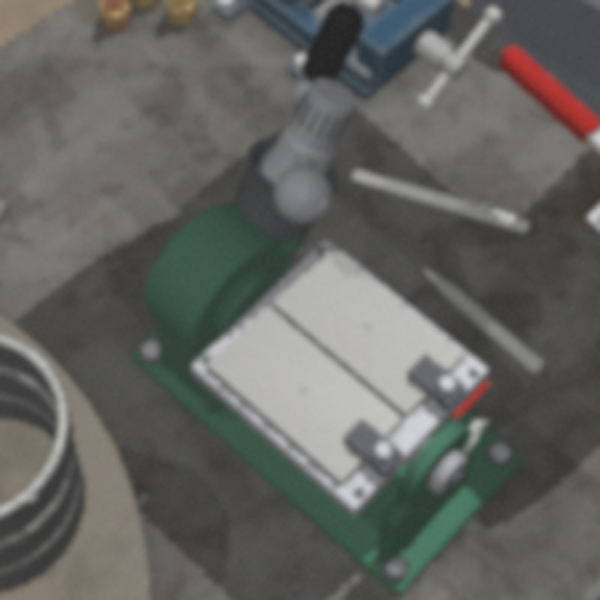

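View pics/scene27.png

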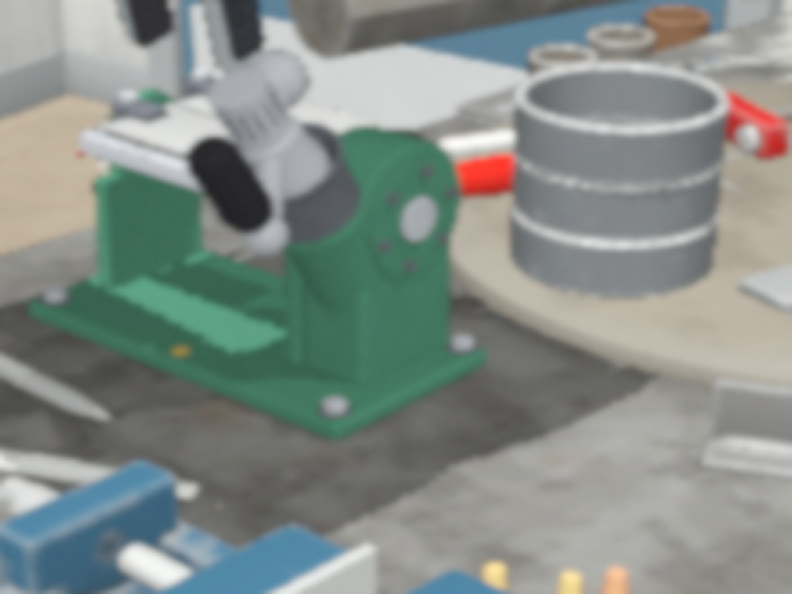

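View pics/wrist27f.png

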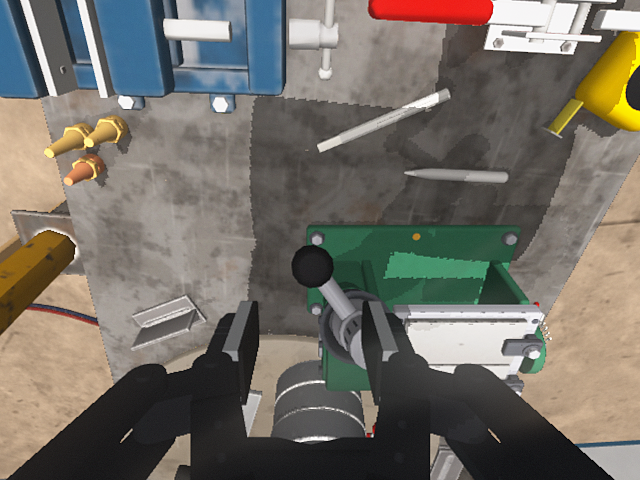

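Run:
```python
from tilt import *
tiltfit({"r-":[(D,d(325,242))],"r+":[(S,s(82,137)),(D,d(490,367))],"f-":[(D,d(190,367))],"f+":[(D,d(352,513))]})
obs=[([0,0,.09],s(234,93),d(330,93)),([-.046,0,.049],s(284,80),d(302,193)),([.062,0,.112],s(208,160),d(343,20)),([.062,0,.061],s(257,213),d(322,75))]
def f(p):
    Rm=R.from_rotvec(p[3:]).as_matrix()@RC(-146);r=[]
    for P,a,b in obs:
        X=CEN+p[:3]+Rm@np.array(P);r+=list(proj(X,S)[0]-a)+list(proj(X,D)[0]-b)
    return r
q=least_squares(f,np.zeros(6));p=q.x;Rm=R.from_rotvec(p[3:]).as_matrix()@RC(-146)
print("d A,gx,gy mm",np.round([p[:3]@A*1e3,p[:3]@gx*1e3,p[:3]@gy*1e3],1),"tilt",np.degrees(np.arccos(Rm[:,2]@A)).round(1),np.degrees([Rm[:,2]@gx,Rm[:,2]@gy]).round(1),np.round(q.fun,1))
```

```text
[ 0.5728  0.0669  0.0151  0.4221  0.006  -0.1068  0.0017  0.0995] [-0.   1.1  0.1 -1.2  0.9 -0.3 -2.5 -0.4  0.8  0.8 -1.1 -1.3  0.9 -2.4
 -1.7  0.8  0.   1.2  1.9  0.4 -1.9  0.4  0.  -0.6 -1.8 -0.7 -0.4  1.3
 -0.3 -0.1  0.8 -0.3  0.   0.5 -0.3]
d A,gx,gy mm [ 1.8  0.4 -0.8] tilt 2.5 [-2.2  1.1] [ 0.8 -1.   0.1  0.1 -1.6 -0.2 -1.1  0.1 -0.5 -1.8  1.6 -2.5 -0.6  3.1
 -2.8  2.4]
```

The table reads 0.006 rad. The crank fit gives about 2 mm from home with a 2.5° lean, unchanged since seating, and the hand is clear. A short settle, then I hand in.

Request:
play_rows(increments=[[-0.5,0,0,0,0,0,44],[-0.3,0,0,0,0,0,44],[0,0,0,0,0,0,44],[0,0,0,0,0,0,44]])

```text
time_s: 26.83
eef_pos: [0.4005, -0.0451, 0.2459]
eef_rot: [-0.008, 1.367, -0.117]
ft_force: [-0.1, -0.3, -0.1]
gripper_width: 0.0441
```

Run:
```python
from h import *
im=env.camera("scene");a=cv2.imread("pics/scene27f.png")[:,:,::-1]
print(np.abs(im[160:260,220:360].astype(int)-a[160:260,220:360]).mean(),env.observe()["ft_force"].round(1))
print(env.finish_job())
```

```text
5.398476190476191 [ 0.8 -0.4  0.3]
the job is handed in; nothing more can be done
None
```

The job is handed in at about 27 s of the 72 s allowed. The crank is on the drive, the table reads level, and the hand is clear of everything. The hand-in gave no verdict, so all of this rests on my own measurements.

**What I did**
- I read the hex's angle with the wrist camera looking down the tube.
- The first grip on the boss closed too high, because the fingertips sit about 25 mm further back than stated.
- The next grip ran a wrist joint into its limit over the tube, so I put the crank back on the bench. I gripped it again with the hand pitched 12°.
- The socket then went straight onto the hex and down to a hard stop. The last push peaked at about 92 N at the wrist, below the 120 N limit.
- I turned the crank by its handle about 495° clockwise, then let go and backed off.

**Last checks**
- **Table tilt:** the corner fit gives about 0.006 rad, down from 0.42 at the start. The crank angle predicts about -0.003 rad.
- **Crank seating:** the camera fit puts it about 2 mm from home, leaning 2.5° within its play. The fit is only good to about 2 mm. The reading barely changed from right after seating.
- **Contact:** the wrist force was about zero at hand-in.
- **Bystanders:** none looked moved in the pictures, but I did not measure them.

**What disagreed**
- Partway through the turning, the camera read 0.155 rad of tilt where the crank angle gave 0.106. The two agreed to about 0.01 rad by the end.
- A last before-and-after comparison of scene pictures, meant to confirm nothing moved, was inconclusive. The arm had moved between the two pictures.

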